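Stack a winder brake's plates

TASK

Finish the plate pack of the coil winder's brake: slide the bare steel plate down the splined spindle until it lies flat on the fibre plate already there, its tab pointing to the side opposite that plate's tab, then add the loose fibre plate flat on top with its tab above the tab of the fibre plate at the bottom. Turn each plate gently until its teeth find the splines rather than forcing it (never push with more than 50 N), leave transformer, wire spool and tape where they are, and let go of the pack.

Things in the scene. Friction and masses are not known exactly. Their poses are not given: they have to be found in the camera images.
- foot: Fixed brake foot, green square plate 110 x 110 x 12 mm; origin: centre of its underside, z up. A round pedestal (44 mm diameter) rises to 36 mm and carries the spindle, whose vertical axis is the foot's z axis. Round the spindle, from 36 to 44 mm high, lies the bottom fibre plate, which stays there; its yellow-tipped tab points along the foot's +x, give or take 1.15 rad.
- seat (a point): Point on the spindle axis, 44 mm above the foot's origin, at the top face of the bottom fibre plate: the steel plate's underside belongs here, the loose fibre plate's 8 mm higher. Axes are the foot's. The spindle (with its splines and bottom plate) stands turned by up to 1.15 rad either way, held by a stiff 1.5 N m brake; this angle is not reported: see it or feel for it.
- spindle_top (a point): Top of the aluminium spindle on its axis, 86 mm above the foot's origin; axes are the foot's. Round core, 22 mm diameter up to 80 mm, tapering to 15 mm at 86 mm. Four straight splines, 34 mm over opposite outer faces, run from 44 up to 68 mm with square upper ends: two wide (14.6 mm) in line with the bottom fibre plate's tab, two narrow (5.6 mm) square to it.
- separator: Loose bare steel plate with a red-tipped tab, about 130 g, lying flat; origin: centre of its underside. Eight-sided, 8 mm thick, 56 mm across flats; the flats, 23 mm long, face its x, y and diagonals. The tab, 14 mm wide, reaches 47 mm out along its +x. Grip across any two opposite flats that have no tab.
- separator_tab (a point): Point in the red tab, 42 mm from the steel plate's centre along its +x, 4 mm above its underside. Both loose plates' bores have 4 teeth, tips on a 24 mm circle (1 mm radial play on the core); the two gaps in line with the tab are 16 mm wide, those square to it 7.3 mm. So a plate fits two ways, half a turn apart, and drops only within about 0.07 rad of these.
- fibre: Loose brown fibre plate with a yellow-tipped tab along its +x, about 80 g: the same shape, size and origin as the steel plate.
- fibre_tab (a point): Point in the loose fibre plate's yellow tab, 42 mm from the plate's centre along its +x, 4 mm above its underside.
- transformer: Bystander: small loose transformer, dark core and yellow coil, 84 x 52 x 63 mm, 0.8 kg; origin under its centre.
- spool: Bystander: loose spool of copper wire standing on its flange, 68 mm diameter, 50 mm high; origin under its centre.
- tape: Bystander: loose roll of white tape lying flat, 84 mm diameter, 20 mm high; origin under its centre.
Not all that is in view belongs to the job. Leave any blue look-alike of the foot alone.

How it is judged (in metres and radians):
On the way:
1. the steel plate is down on the bottom fibre plate, on the splines, its tab on the opposite side (z of separator in the frame of foot between 0.042 and 0.0465 m and horizontal distance between separator and foot below 0.003 m and angle between separator's own z axis and vertical below 0.06 rad and x of separator_tab in the frame of foot below -0.008 m), for 0.2 s.
At the end, for the whole second after the job is handed in: Plates at rest, let go, on the splines, within 3 mm of the axis, level to 0.06 rad: steel plate's underside 44 mm above the foot's origin (+2.5 mm), its tab point over 8 mm towards the foot's -x; loose fibre plate's at 52 mm (+2.5 mm), tab point over 8 mm towards +x (all of step 1 and z of fibre in the frame of foot between 0.05 and 0.0545 m and horizontal distance between fibre and foot below 0.003 m and angle between fibre's own z axis and vertical below 0.06 rad and x of fibre_tab in the frame of foot above 0.008 m and linear speed of each of separator, fibre below 0.02 m/s); the robot touches nothing.
It fails at once if a plate is forced: more than 50 N between a plate and the brake, or between the two plates (contact force between any of separator, fibre and foot above 50 N or contact force between fibre and separator above 50 N).
It fails at once if transformer, spool or tape moved by more than 20 mm (distance of any of transformer, spool, tape from where it was at the start of the episode above 0.02 m).
It also fails if it takes over 72 s, if anything falls off the work surface, if the arm or the gripper's body presses on something with over 40 N, if the wrist force passes 120 N, or if a joint passes its speed limit or range.

ROBOT

A 6-joint arm with a two-finger parallel gripper is mounted at the origin on the work surface. World frame = base frame: x ahead of the robot, y to its left, z up, the work surface at z = 0. Lengths are in mm, angles in rad, forces in N, time in s.
With the tool pointing down it reaches from about 275 to 850 mm from the base axis. Payload 19 kg.
Tool frame: the origin (TCP) lies at the very end of the fingers, on their centre line; the grasp point (between the pads) lies 19 mm behind it; z points along the fingers, y is the direction in which the jaws open and shut (so a half turn about z gives the same grasp; the last joint's range is limited). The gripper opens to 85 mm and grips with 20 to 120 N. Pads are 22 mm wide; open, the fingers measure 114 mm over their backs; the gripper's body (76 mm by 85 mm) begins 54 mm behind the grasp point. The pads swing forward as they close: fully open they stand 13 mm farther back than shut.
Start: joints at [-1.441, 0.15, 1.437, -0, 1.554, -0.134], TCP at [149.907, -555.084, 231.267] pointing down, gripper open.
Joint ranges: [-2.8, 2.8], [-0.68, 2.1], [0.12, 2.68], [-1.39, 4.53], [0.16, 2.79], [-2.81, 2.81]. Speed limits (rad/s): [1.89, 1.89, 2.22, 3.01, 3.01, 3.01].

INTERFACE

Orientations are given as a 3x3 rotation matrix whose columns are the frame's x, y, z axes.
In Python, from bench import readout, optics, ctrl gives the robot as it stands.
- The arm moves only by the tool arm_command, never from a script. Its argument "steps" is a list of rows, each an object of numbers: "wx", "wy", "wz": the turn, a rotation vector about the tool's x, y, z in degrees; "tx", "ty", "tz": the shift along the tool's x, y, z in cm; "grip": the gripper command: -1 is fully open, 1 is shut, values between are in proportion. In form: [{"wx": .., "wy": .., "wz": .., "tx": .., "ty": .., "tz": .., "grip": ..}, ...]. A call has 1 to 12 rows; each row shifts and turns the commanded pose from where the row before left it, along the tool's axes as they then stand; what a row does not reach is not made up. A row lasts 1/12 s, in which the tool goes at most 41.7 mm and 7.16 degrees, less where a joint would pass 70% of its speed; a pose out of reach is approached as far as the arm can. A call with a gripper value outside its range is refused whole. The fingers move at their own pace and stop on an object; "newtons" is the grip in N (left out, the last holds). Time passes only in rows, so rows that do not move let the fingers close. It gives the time, the measured TCP pose, the force and the opening at its end, in the units of the state.
- readout.state(): the state, without advancing time (a new reading comes with each control period).
- optics.capture(name): name is "scene" or "side" or "wrist"; returns the picture (480x640x3 uint8, red, green, blue); there is no depth.
- optics.camera_info(name): a dict with "camera_matrix" (3x3 intrinsics, pixels), "k1" (the pictures are not rectified: a ray, as slopes to the right and down, at radius r is drawn at 1 + k1 r^2 times it, then the intrinsics apply), "camera_from_world" (4x4, takes a point from world to camera coordinates); the wrist camera has in their place "hand_eye" (4x4, takes a point from camera to tool coordinates, whose origin is the TCP and whose axes are the flange's). Camera axes: x right, y up, looking along -z (the intrinsics and any distortion apply to the point x, -y, -z); pixel columns grow to the right and rows downward; lengths in mm; the calibration is good to about 2 mm. A picture is of the moment at which its call begins: read the wrist's pose just before it. camera_info takes no time and is no camera call.
- ctrl.hand_in(): hands the job in, once; it reports no verdict.
Trained networks look in the newest picture that a camera, given by its name, has taken for a name from the list of things; names that differ only in an ending like _2 or _b are one class to them, and where a whole thing is asked for, a point or a joint stands for the part that bears it (a point fixed in the world has none). Each returns a list of dicts, best first, with "conf" (0 to 1); they miss things now and then, are a little off and sometimes report something else, mostly with a low value. They report only what shows in the picture. A call takes as long as a camera call. They do not tell look-alikes from the thing itself.
- optics.recognise(target, camera): "centre" ([column, row] as shares, 0 to 1, of the picture: columns of its width, rows of its height, amid what is visible of it).
- optics.cut_out(target, camera): "region" (480x640 bool, what is visible of it) and "centre" ([column, row] as shares, 0 to 1, of the picture: columns of its width, rows of its height, amid what is visible of it).
The state is a dict: "clock": time; "qpos": joint angles; "joint_velocities": joint speeds; "tau": joint torques, N m; "ee_pos": TCP position; "tcp_rot": TCP orientation; "ft_force": force on the tool from outside, world axes, zero at the start; "wrist_torque": the same for the moment, N m; "opening": finger opening in mm.
Only numpy, scipy, OpenCV 4.12 (cv2) and the standard library are available. Lean on these libraries where they do the work, as an engineer would, in place of code of your own. Each camera call takes 0.05 s, during which the arm holds its last target. There are 200 camera calls.

## Working session

There is one attempt and no reset: what is moved stays moved. The work goes in short steps, Python scripts to look and compute and a tool call to move; the robot and the scene stay as the last step left them, time stands still between calls to the robot, and variables do not carry over. Pictures are saved under pics/ and viewed, about 8 in all and at most 12, crops included, and the job is handed in when it is done.

Besides the shell and the picture viewer there is one more tool, called after "Call:" by a JSON object that holds its "method" and its "body". arm_command: Moves the arm, as the interface text tells. Its arguments: {"type":"object","properties":{"steps":{"type":"array","items":{"type":"object","properties":{"wx":{"type":"number"},"wy":{"type":"number"},"wz":{"type":"number"},"tx":{"type":"number"},"ty":{"type":"number"},"tz":{"type":"number"},"grip":{"type":"number"}}}},"newtons":{"type":"number"}},"required":["steps"]}

```bash
mkdir -p pics; ls; cat > h.py <<'E'
import numpy as np, cv2
from bench import readout, optics, ctrl
def cap(n,f=None):
    im=optics.capture(n)
    if f: cv2.imwrite('pics/'+f,cv2.cvtColor(im,cv2.COLOR_RGB2BGR))
    return im
def cfw(n,st=None):
    i=optics.camera_info(n)
    if n!='wrist': return i, np.array(i['camera_from_world'])
    st=st or readout.state()
    T=np.eye(4);T[:3,:3]=st['tcp_rot'];T[:3,3]=st['ee_pos']
    return i, np.linalg.inv(T@np.array(i['hand_eye']))
def ground(n,px,z,st=None):
    """pixels -> world xy at height z"""
    i,M=cfw(n,st);K=np.array(i['camera_matrix']);px=np.atleast_2d(px).astype(float)
    s=cv2.undistortPoints(px[:,None],K,np.array([i['k1'],0,0,0.]))[:,0]
    W=np.linalg.inv(M);d=np.c_[s[:,0],-s[:,1],-np.ones(len(s))]@W[:3,:3].T;o=W[:3,3]
    return o+d*((z-o[2])/d[:,2])[:,None]
def proj(n,P,st=None):
    i,M=cfw(n,st);K=np.array(i['camera_matrix']);P=np.atleast_2d(P)
    c=P@M[:3,:3].T+M[:3,3];c=c*[1,-1,-1]
    return cv2.projectPoints(c,np.zeros(3),np.zeros(3),K,np.array([i['k1'],0,0,0.]))[0][:,0]
E
python3 - <<'E'
from h import *
st=readout.state();print(st)
a=cap('scene');b=cap('side')
c=cap('wrist')
cv2.imwrite('pics/a.png',cv2.cvtColor(np.vstack([np.hstack([cv2.resize(a,(400,300),interpolation=3),cv2.resize(b,(400,300),interpolation=3)]),np.hstack([cv2.resize(c,(400,300)),0*cv2.resize(c,(400,300))])]),cv2.COLOR_RGB2BGR))
cv2.imwrite('pics/s0.png',cv2.cvtColor(a,cv2.COLOR_RGB2BGR))
for n in ['foot','separator','separator_tab','fibre','fibre_tab','spindle_top','transformer','spool','tape']:
  for cam in ['scene','side']:
    for d in optics.recognise(n,cam)[:3]:
        p=np.array(d['centre'])*[640,480];print(n,cam,round(d['conf'],2),p.round(),ground(cam,p,8 if n!='spindle_top' else 86)[0].round())
for cam in ['scene','side','wrist']: print(optics.camera_info(cam))
E
```

```text
pics
{'clock': 0.0, 'qpos': array([-1.44099433e+00,  1.50983850e-01,  1.43802906e+00, -6.54822795e-06,
        1.55378756e+00, -1.33964283e-01]), 'joint_velocities': array([-0.00023673, -0.00128229, -0.00089595, -0.00035656, -0.00083271,
       -0.00032678]), 'tau': array([ 2.02808548e-05, -7.13054180e+01, -5.70866024e+01, -1.00020218e-04,
        8.70024960e-03, -8.22734069e-05]), 'ee_pos': array([ 149.87992074, -554.87012134,  230.67766057]), 'tcp_rot': array([[ 9.65414871e-01,  2.60718432e-01, -1.62829527e-04],
       [ 2.60718437e-01, -9.65414141e-01,  1.19680987e-03],
       [ 1.54832465e-04, -1.19787071e-03, -9.99999271e-01]]), 'ft_force': array([ 0.49548406, -0.09439719,  0.31200732]), 'wrist_torque': array([ 0.00838667, -0.02248113, -0.01193432]), 'opening': 85.17038523622627}
foot scene 0.96 [292. 302.] [594. -60.   8.]
foot scene 0.65 [366. 368.] [765. -40.   8.]
foot side 0.83 [327. 241.] [579. -68.   8.]
foot side 0.56 [234. 234.] [763. -38.   8.]
separator scene 0.66 [383. 197.] [502. 247.   8.]
separator side 0.73 [330. 375.] [477. 255.   8.]
separator_tab scene 0.84 [3
[... 1957 characters left out ...]
8.18925412e-01,  5.10457556e-01,
        -7.20856087e+02],
       [ 0.00000000e+00,  0.00000000e+00,  0.00000000e+00,
         1.00000000e+00]])}
{'camera_matrix': array([[355.83008603,   0.        , 314.1027058 ],
       [  0.        , 355.83008603, 231.51227354],
       [  0.        ,   0.        ,   1.        ]]), 'k1': -0.05019041920356568, 'hand_eye': array([[-3.00744119e-04,  9.54337807e-01,  2.98729408e-01,
         7.65195425e+01],
       [ 9.99999775e-01,  4.66075585e-04, -4.82207294e-04,
         9.80638776e-01],
       [-5.99419136e-04,  2.98729196e-01, -9.54337733e-01,
        -1.42940287e+02],
       [ 0.00000000e+00,  0.00000000e+00,  0.00000000e+00,
         1.00000000e+00]])}
```

View pics/s0.png

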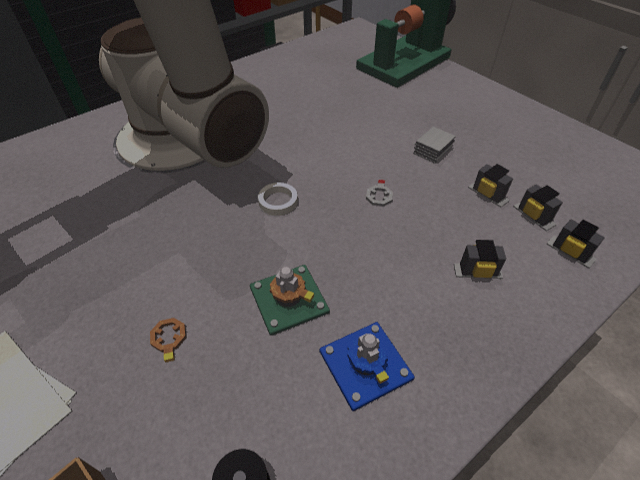

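View pics/a.png

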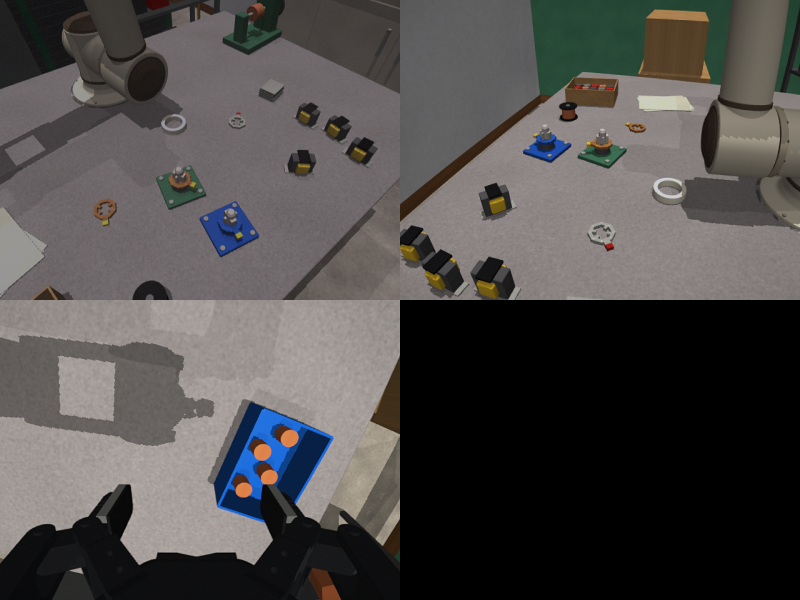

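Candidates: the green foot is at scene (290,300), with its blue look-alike at (366,368). The steel plate, red tab, is at (380,195); the tape at (278,198) is similarly ring-shaped. The loose fibre plate is at (167,337), and the bottom fibre plate on the green foot looks like it. I choose the green foot, the red-tabbed plate and the off-foot fibre plate. A close wrist crop will check this.

```bash
cat >> h.py <<'E'
def hsvmask(im,lo,hi):
    return cv2.inRange(cv2.cvtColor(im,cv2.COLOR_RGB2HSV),np.array(lo),np.array(hi))
def go(tgt,st=None):
    st=st or readout.state();d=np.array(tgt)-st['ee_pos'];R=np.array(st['tcp_rot'])
    print('ee',st['ee_pos'].round(1),'head',np.degrees(np.arctan2(R[1,0],R[0,0])).round(2),'tool d cm',(R.T@d/10).round(2),'dist mm',np.linalg.norm(d).round(),'F',st['ft_force'].round(1),'op',round(st['opening'],1),'t',round(st['clock'],2))
E
python3 - <<'E'
from h import *
for cam in ['scene','side']:
    im=cap(cam)
    for n,z in [('separator',8),('separator_tab',8),('fibre',8),('fibre_tab',8),('foot',12)]:
        for d in optics.cut_out(n,cam)[:2]:
            ys,xs=np.nonzero(d['region']);print(cam,n,round(d['conf'],2),len(xs),(xs.min()+xs.max())/2,(ys.min()+ys.max())/2,ground(cam,[xs.mean(),ys.mean()],z)[0].round())
    # green foot top
    m=hsvmask(im,(45,90,30),(90,255,255));cv2.imwrite(f'pics/m{cam}.png',m)
    n,l,s,c=cv2.connectedComponentsWithStats(m)
    for k in range(1,n):
        if s[k,4]>400: print('green',s[k],ground(cam,c[k],10)[0].round())
go([497,250,140])
E
```

```text
scene separator 0.67 396 379.5 193.0 [491. 247.   8.]
scene separator_tab 0.64 414 379.5 193.0 [490. 246.   8.]
scene foot 0.85 4820 366.5 367.0 [763. -40.  12.]
scene foot 0.63 3609 289.5 300.0 [590. -62.  12.]
green [385  36  66  43 695] [106. 757.  10.]
side separator 0.97 1215 322.0 378.0 [484. 259.   8.]
side separator_tab 0.83 1193 322.0 378.0 [484. 259.   8.]
side fibre 0.71 410 377.5 203.5 [ 518. -252.    8.]
side fibre_tab 0.9 307 377.5 204.0 [ 518. -249.    8.]
side fibre_tab 0.2 2455 323.5 237.5 [586. -65.   8.]
side foot 0.73 2503 323.5 237.0 [584. -60.  12.]
side foot 0.6 2295 235.0 229.0 [761. -37.  12.]
green [  209     0   322   153 27982] [ 1057. -1817.    10.]
green [ 599    0   41  147 2005] [ -451. -2348.    10.]
green [618 117  22  34 552] [-172. -968.   10.]
green [ 285  232   77   37 1332] [575. -34.  10.]
ee [ 149.9 -555.1  231.3] head 15.12 tool d cm [ 54.5  -68.67   9.13] dist mm 881.0 F [-0.2 -0.2  0.3] op 85.3 t 1.65
```

Call:
{"method": "arm_command", "body": {"steps": [{"tx": 2.27,"ty": -2.86,"tz": 0.3,"grip": -1},{"tx": 2.27,"ty": -2.86,"tz": 0.3},{"tx": 2.27,"ty": -2.86,"tz": 0.3},{"tx": 2.27,"ty": -2.86,"tz": 0.3},{"tx": 2.27,"ty": -2.86,"tz": 0.3},{"tx": 2.27,"ty": -2.86,"tz": 0.3},{"tx": 2.27,"ty": -2.86,"tz": 0.3},{"tx": 2.27,"ty": -2.86,"tz": 0.3},{"tx": 2.27,"ty": -2.86,"tz": 0.3},{"tx": 2.27,"ty": -2.86,"tz": 0.3},{"tx": 2.27,"ty": -2.86,"tz": 0.3},{"tx": 2.27,"ty": -2.86,"tz": 0.3}]}}

```text
$.steps[0]: bad value
```

Call:
{"method": "arm_command", "body": {"steps": [{"tx": 2.27,"ty": -2.86,"tz": 0.45},{"tx": 2.27,"ty": -2.86,"tz": 0.45},{"tx": 2.27,"ty": -2.86,"tz": 0.45},{"tx": 2.27,"ty": -2.86,"tz": 0.45},{"tx": 2.27,"ty": -2.86,"tz": 0.45},{"tx": 2.27,"ty": -2.86,"tz": 0.45},{"tx": 2.27,"ty": -2.86,"tz": 0.45},{"tx": 2.27,"ty": -2.86,"tz": 0.45},{"tx": 2.27,"ty": -2.86,"tz": 0.45},{"tx": 2.27,"ty": -2.86,"tz": 0.45},{"tx": 2.27,"ty": -2.86,"tz": 0.45},{"tx": 2.27,"ty": -2.86,"tz": 0.45}]}}

```text
$.steps[0]: bad value
```

```bash
python3 - <<'E'
from h import *
st=readout.state();go([497,250,140],st);im=cap('wrist','w1.png')
for n in ['separator','separator_tab']:
    for d in optics.cut_out(n,'wrist')[:2]:
        ys,xs=np.nonzero(d['region']);print(n,d['conf'],len(xs),xs.mean(),ys.mean(),ground('wrist',[xs.mean(),ys.mean()],8,st)[0].round(1))
m=hsvmask(im,(0,140,80),(8,255,255))|hsvmask(im,(172,140,80),(180,255,255));
ys,xs=np.nonzero(m);print('red',len(xs),np.median(xs),np.median(ys),ground('wrist',[np.median(xs),np.median(ys)],8,st)[0].round(1))
E
```

```text
ee [ 149.9 -555.1  231.3] head 15.12 tool d cm [ 54.5  -68.67   9.13] dist mm 881.0 F [-0.2 -0.2  0.3] op 85.3 t 1.65
red 33 406.0 280.0 [  85.  -681.5    8. ]
```

View pics/w1.png

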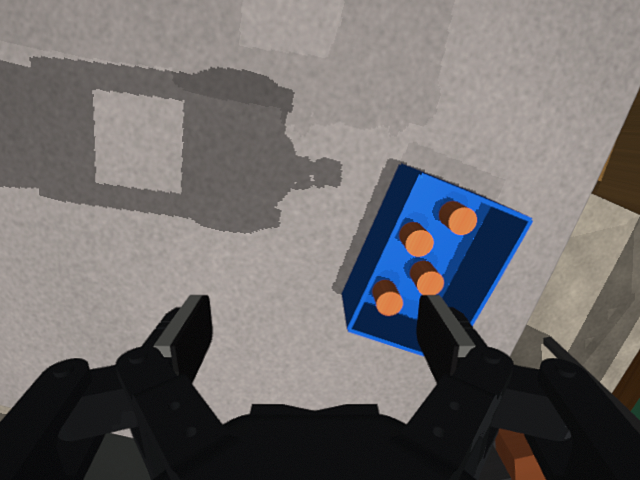

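The move was refused: every row seems to need all the keys. The picture still shows the start view, with the blue bin at (440,260).

Call:
{"method": "arm_command", "body": {"steps": [{"wx": 0,"wy": 0,"wz": 0,"tx": 2.27,"ty": -2.86,"tz": 0.3,"grip": -1},{"wx": 0,"wy": 0,"wz": 0,"tx": 2.27,"ty": -2.86,"tz": 0.3,"grip": -1},{"wx": 0,"wy": 0,"wz": 0,"tx": 2.27,"ty": -2.86,"tz": 0.3,"grip": -1},{"wx": 0,"wy": 0,"wz": 0,"tx": 2.27,"ty": -2.86,"tz": 0.3,"grip": -1},{"wx": 0,"wy": 0,"wz": 0,"tx": 2.27,"ty": -2.86,"tz": 0.3,"grip": -1},{"wx": 0,"wy": 0,"wz": 0,"tx": 2.27,"ty": -2.86,"tz": 0.3,"grip": -1},{"wx": 0,"wy": 0,"wz": 0,"tx": 2.27,"ty": -2.86,"tz": 0.3,"grip": -1},{"wx": 0,"wy": 0,"wz": 0,"tx": 2.27,"ty": -2.86,"tz": 0.3,"grip": -1},{"wx": 0,"wy": 0,"wz": 0,"tx": 2.27,"ty": -2.86,"tz": 0.3,"grip": -1},{"wx": 0,"wy": 0,"wz": 0,"tx": 2.27,"ty": -2.86,"tz": 0.3,"grip": -1},{"wx": 0,"wy": 0,"wz": 0,"tx": 2.27,"ty": -2.86,"tz": 0.3,"grip": -1},{"wx": 0,"wy": 0,"wz": 0,"tx": 2.27,"ty": -2.86,"tz": 0.3,"grip": -1}]}}

```text
clock: 2.8
ee_pos: [323.6, -151.1, 195.5]
tcp_rot: [[0.966, 0.26, 0.001], [0.26, -0.966, -0.0], [0.001, 0.001, -1.0]]
ft_force: [0.9, -0.3, 0.5]
opening: 85.2
```

Call:
{"method": "arm_command", "body": {"steps": [{"wx": 0,"wy": 0,"wz": 0,"tx": 2.2,"ty": -2.87,"tz": 0.45,"grip": -1},{"wx": 0,"wy": 0,"wz": 0,"tx": 2.2,"ty": -2.87,"tz": 0.45,"grip": -1},{"wx": 0,"wy": 0,"wz": 0,"tx": 2.2,"ty": -2.87,"tz": 0.45,"grip": -1},{"wx": 0,"wy": 0,"wz": 0,"tx": 2.2,"ty": -2.87,"tz": 0.45,"grip": -1},{"wx": 0,"wy": 0,"wz": 0,"tx": 2.2,"ty": -2.87,"tz": 0.45,"grip": -1},{"wx": 0,"wy": 0,"wz": 0,"tx": 2.2,"ty": -2.87,"tz": 0.45,"grip": -1},{"wx": 0,"wy": 0,"wz": 0,"tx": 2.2,"ty": -2.87,"tz": 0.45,"grip": -1},{"wx": 0,"wy": 0,"wz": 0,"tx": 2.2,"ty": -2.87,"tz": 0.45,"grip": -1},{"wx": 0,"wy": 0,"wz": 0,"tx": 2.2,"ty": -2.87,"tz": 0.45,"grip": -1},{"wx": 0,"wy": 0,"wz": 0,"tx": 2.2,"ty": -2.87,"tz": 0.45,"grip": -1},{"wx": 0,"wy": 0,"wz": 0,"tx": 2.2,"ty": -2.87,"tz": 0.45,"grip": -1},{"wx": 0,"wy": 0,"wz": 0,"tx": 2.2,"ty": -2.87,"tz": 0.45,"grip": -1}]}}

```text
clock: 3.8
ee_pos: [488.7, 250.6, 141.1]
tcp_rot: [[0.965, 0.261, 0.0], [0.261, -0.965, 0.0], [0.0, -0.0, -1.0]]
ft_force: [0.4, -0.6, -0.1]
opening: 85.2
```

```bash
python3 - <<'E'
from h import *
st=readout.state();go([497,250,140],st);im=cap('wrist','w2.png')
for n in ['separator','separator_tab']:
    for d in optics.cut_out(n,'wrist')[:2]:
        ys,xs=np.nonzero(d['region']);print(n,d['conf'],len(xs),xs.mean(),ys.mean(),ground('wrist',[xs.mean(),ys.mean()],8,st)[0].round(1))
m=hsvmask(im,(0,140,80),(8,255,255))|hsvmask(im,(172,140,80),(180,255,255));
ys,xs=np.nonzero(m);print('red',len(xs),np.median(xs),np.median(ys),ground('wrist',[np.median(xs),np.median(ys)],8,st)[0].round(1))
E
```

```text
ee [488.7 250.6 141.1] head 15.14 tool d cm [0.78 0.28 0.11] dist mm 8.0 F [ 0.4 -0.6 -0.1] op 85.2 t 3.8
separator 0.57 2802 309.5281941470378 220.79550321199144 [487.3 252.9   8. ]
separator_tab 0.68 3003 308.8518148518149 220.67565767565767 [487.2 253.5   8. ]
red 216 269.0 240.0 [462.9 280.8   8. ]
```

View pics/w2.png

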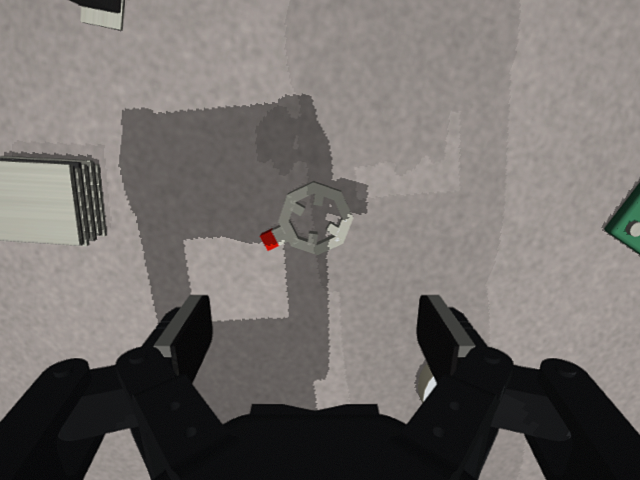

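The picture shows the steel plate centred near (316,218) with its red tab at (269,239). The green foot edge is at right (620,220), so this is the right plate. I'll fit its pose by outline.

```bash
cat >> h.py <<'E'
from scipy.optimize import minimize
def outline(x,y,th,r=28.,R=47.):
    c=r/np.cos(np.pi/8);a=np.pi/8+np.arange(8)*np.pi/4
    o=np.c_[c*np.cos(a),c*np.sin(a)];t=np.array([[20,-7],[R,-7],[R,7],[20,7.]])
    Rm=np.array([[np.cos(th),-np.sin(th)],[np.sin(th),np.cos(th)]])
    return [p@Rm.T+[x,y] for p in (o,t)]
def synth(cam,x,y,th,z0,st):
    m=np.zeros((480,640),np.uint8)
    for p in outline(x,y,th):
        q=np.vstack([proj(cam,np.c_[p,np.full(len(p),z)],st) for z in (z0,z0+8)])
        cv2.fillConvexPoly(m,np.round(cv2.convexHull(q.astype(np.float32))*16).astype(np.int32),255,cv2.LINE_AA,4)
    return m/255.
def fill(mask):
    c,_=cv2.findContours(mask.astype(np.uint8),cv2.RETR_EXTERNAL,cv2.CHAIN_APPROX_NONE)
    m=np.zeros((480,640),np.uint8);cv2.drawContours(m,[max(c,key=cv2.contourArea)],-1,1,-1);return m.astype(float)
def fit(cam,mask,x0,z0,st):
    F=fill(mask);best=None
    for dth in (0,.35,-.35):
        s=np.array([x0[0],x0[1],x0[2]+dth])
        f=lambda v:1-np.minimum(F,g:=synth(cam,v[0],v[1],v[2],z0,st)).sum()/np.maximum(F,g).sum()
        r=minimize(f,s,method='Nelder-Mead',options=dict(initial_simplex=s+np.array([[0,0,0],[5,0,0],[0,5,0],[0,0,.2]]),xatol=.05,fatol=1e-4))
        if best is None or r.fun<best.fun: best=r
    return best.x,1-best.fun
E
python3 - <<'E'
from h import *
st=readout.state();c=ground('wrist',[316,218],8,st)[0];t=np.array([462.9,280.8]);print(c)
cap('wrist');d=optics.cut_out('separator','wrist')[0]
x,i=fit('wrist',d['region'],[c[0],c[1],np.arctan2(t[1]-c[1],t[0]-c[0])],0,st);print(x,np.degrees(x[2]),i)
print('tip red dist',np.hypot(*(t-x[:2])),np.degrees(np.arctan2(*(t-x[:2])[::-1])))
go([x[0],x[1],40],st)
E
```

```text
[490.53064651 248.15454647   8.        ]
[489.62048214 248.5974733    2.2771996 ] 130.47392595632252 0.965482080556849
tip red dist 41.84479527581133 129.68464990389808
ee [488.4 250.3 140.3] head 15.26 tool d cm [ 0.09  0.2  10.03] dist mm 100.0 F [-0.1 -0.   0.7] op 85.6 t 3.95
```

Call:
{"method": "arm_command", "body": {"steps": [{"wx": 0,"wy": 0,"wz": 6.7,"tx": 0,"ty": 0,"tz": 0,"grip": -1},{"wx": 0,"wy": 0,"wz": 6.7,"tx": 0,"ty": 0,"tz": 0,"grip": -1},{"wx": 0,"wy": 0,"wz": 6.7,"tx": 0,"ty": 0,"tz": 0,"grip": -1},{"wx": 0,"wy": 0,"wz": 0,"tx": 0.13,"ty": 0.16,"tz": 3,"grip": -1},{"wx": 0,"wy": 0,"wz": 0,"tx": 0,"ty": 0,"tz": 3,"grip": -1},{"wx": 0,"wy": 0,"wz": 0,"tx": 0,"ty": 0,"tz": 2,"grip": -1},{"wx": 0,"wy": 0,"wz": 0,"tx": 0,"ty": 0,"tz": 0,"grip": -1}]}}

```text
clock: 4.63
ee_pos: [487.7, 245.0, 58.1]
tcp_rot: [[0.996, -0.088, -0.005], [-0.088, -0.996, -0.002], [-0.005, 0.002, -1.0]]
ft_force: [-0.3, 0.4, -1.1]
opening: 85.5
```

```bash
python3 - <<'E'
from h import *
st=readout.state();cap('wrist','w3.png')
for d in optics.cut_out('separator','wrist')[:1]:
    x,i=fit('wrist',d['region'],[489.6,248.6,2.27],0,st);print(x,np.degrees(x[2]),i,d['conf'])
go([x[0],x[1],-3],st)
E
```

```text
[489.39267143 248.77653341   2.2736671 ] 130.27152891188558 0.9792617236861559 0.93
ee [487.7 245.   58.1] head -5.07 tool d cm [ 0.17 -0.41  6.11] dist mm 61.0 F [-0.3  0.4 -1.1] op 85.5 t 4.63
```

Call:
{"method": "arm_command", "body": {"steps": [{"wx": 0,"wy": 0,"wz": 0,"tx": 0.17,"ty": -0.4,"tz": 2,"grip": -1},{"wx": 0,"wy": 0,"wz": 0,"tx": 0,"ty": 0,"tz": 2,"grip": -1},{"wx": 0,"wy": 0,"wz": 0,"tx": 0,"ty": 0,"tz": 1,"grip": -1},{"wx": 0,"wy": 0,"wz": 0,"tx": 0,"ty": 0,"tz": 0.7,"grip": -1},{"wx": 0,"wy": 0,"wz": 0,"tx": 0,"ty": 0,"tz": 0,"grip": -1}]}}

```text
clock: 5.15
ee_pos: [491.6, 250.5, 4.4]
tcp_rot: [[0.996, -0.087, -0.0], [-0.087, -0.996, -0.0], [-0.0, 0.0, -1.0]]
ft_force: [-0.0, 0.1, -0.1]
opening: 85.0
```

```bash
python3 - <<'E'
from h import *
go([489.5,248.7,-3])
E
```

```text
ee [491.6 250.5   4.4] head -5.0 tool d cm [-0.2   0.2   0.74] dist mm 8.0 F [-0.   0.1 -0.1] op 85.0 t 5.15
```

Call:
{"method": "arm_command", "body": {"steps": [{"wx": 0,"wy": 0,"wz": 0,"tx": -0.2,"ty": 0.2,"tz": 0.4,"grip": -1},{"wx": 0,"wy": 0,"wz": 0,"tx": 0,"ty": 0,"tz": 0.3,"grip": -1},{"wx": 0,"wy": 0,"wz": 0,"tx": 0,"ty": 0,"tz": 0,"grip": -1}]}}

```text
clock: 5.4
ee_pos: [489.5, 248.8, -2.5]
tcp_rot: [[0.996, -0.087, 0.0], [-0.087, -0.996, 0.0], [0.0, -0.0, -1.0]]
ft_force: [0.0, -0.0, -0.7]
opening: 85.3
```

Call:
{"method": "arm_command", "body": {"newtons": 40, "steps": [{"wx": 0,"wy": 0,"wz": 0,"tx": 0,"ty": 0,"tz": 0,"grip": 0.1},{"wx": 0,"wy": 0,"wz": 0,"tx": 0,"ty": 0,"tz": 0,"grip": 0.2},{"wx": 0,"wy": 0,"wz": 0,"tx": 0,"ty": 0,"tz": 0,"grip": 0.3},{"wx": 0,"wy": 0,"wz": 0,"tx": 0,"ty": 0,"tz": 0,"grip": 0.5},{"wx": 0,"wy": 0,"wz": 0,"tx": 0,"ty": 0,"tz": 0,"grip": 0.5},{"wx": 0,"wy": 0,"wz": 0,"tx": 0,"ty": 0,"tz": 0,"grip": 0.5}]}}

```text
clock: 5.9
ee_pos: [489.7, 249.0, -2.0]
tcp_rot: [[0.996, -0.087, 0.001], [-0.087, -0.996, 0.0], [0.0, -0.0, -1.0]]
ft_force: [-2.1, -1.6, 8.3]
opening: 54.5
```

```bash
python3 - <<'E'
from h import *
go([489.5,248.7,60]);cap('wrist','w4.png')
E
```

```text
ee [489.7 249.   -2. ] head -4.98 tool d cm [-0.01  0.03 -6.2 ] dist mm 62.0 F [-2.1 -1.6  8.3] op 54.5 t 5.9
```

View pics/w4.png

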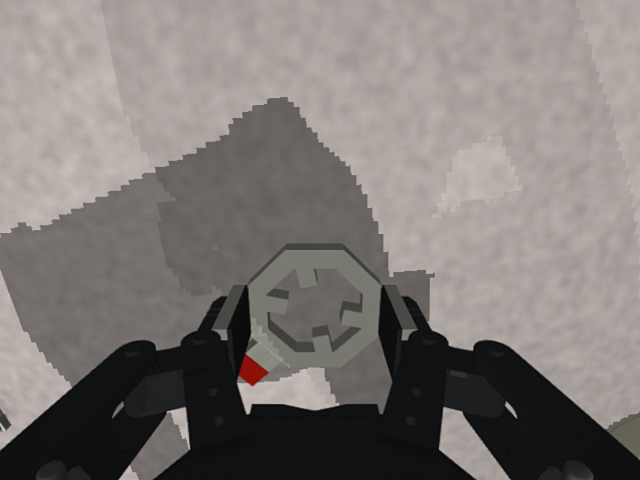

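The plate is held between the pads: octagon at (315,305), red tab at (253,368), level. I lift it and swing it.

Call:
{"method": "arm_command", "body": {"steps": [{"wx": 0,"wy": 0,"wz": 0,"tx": 0,"ty": 0,"tz": -1,"grip": 0.5},{"wx": 0,"wy": 0,"wz": -7,"tx": 0,"ty": 0,"tz": -2,"grip": 0.5},{"wx": 0,"wy": 0,"wz": -7,"tx": 0,"ty": 0,"tz": -2,"grip": 0.5},{"wx": 0,"wy": 0,"wz": -7,"tx": 0,"ty": 0,"tz": -2,"grip": 0.5},{"wx": 0,"wy": 0,"wz": -7,"tx": 0,"ty": 0,"tz": -2,"grip": 0.5},{"wx": 0,"wy": 0,"wz": -7,"tx": 0,"ty": 0,"tz": -2,"grip": 0.5},{"wx": 0,"wy": 0,"wz": -7,"tx": 0,"ty": 0,"tz": -2,"grip": 0.5},{"wx": 0,"wy": 0,"wz": -7,"tx": 0,"ty": 0,"tz": -2,"grip": 0.5},{"wx": 0,"wy": 0,"wz": -7,"tx": 0,"ty": 0,"tz": 0,"grip": 0.5},{"wx": 0,"wy": 0,"wz": -7,"tx": 0,"ty": 0,"tz": 0,"grip": 0.5},{"wx": 0,"wy": 0,"wz": -7,"tx": 0,"ty": 0,"tz": 0,"grip": 0.5},{"wx": 0,"wy": 0,"wz": -7,"tx": 0,"ty": 0,"tz": 0,"grip": 0.5}]}}

```text
clock: 6.95
ee_pos: [489.4, 248.9, 148.1]
tcp_rot: [[0.303, 0.953, 0.0], [0.953, -0.303, 0.0], [0.0, 0.0, -1.0]]
ft_force: [-0.3, 0.1, -1.8]
opening: 54.7
```

```bash
python3 - <<'E'
from h import *
for cam,tip in [('scene',[286,268]),('side',[323,212])]:
    im=cap(cam,cam+'5.png');cv2.imwrite(f'pics/c_{cam}.png',0*im)
    print(cam,'top',ground(cam,tip,86)[0].round(1))
    m=hsvmask(im,(20,130,100),(32,255,255));n,l,s,c=cv2.connectedComponentsWithStats(m)
    for k in range(1,n):
        if s[k,4]>25: print('yel',c[k].round(1),s[k,4],ground(cam,c[k],42)[0].round())
    for d in optics.cut_out('foot',cam)[:2]:
        ys,xs=np.nonzero(d['region']);print(xs.mean(),ys.mean())
a=cv2.imread('pics/scene5.png')[250:345,240:340];b=cv2.imread('pics/side5.png')[195:290,275:375]
cv2.imwrite('pics/v5.png',cv2.resize(np.hstack([a,b]),None,fx=4,fy=4,interpolation=cv2.INTER_CUBIC))
go([560,-62,150])
E
```

```text
scene top [580.5 -55.6  86. ]
yel [488.4 182.4] 65 [630. 421.  42.]
yel [535.5 203.8] 75 [728. 441.  42.]
yel [575.8 241.9] 102 [831. 411.  42.]
yel [486. 265.] 99 [764. 240.  42.]
yel [308.5 294.9] 53 [620. -42.  42.]
yel [168.  355.7] 63 [ 576. -274.   42.]
yel [381.9 376.4] 68 [799. -44.  42.]
288.412531189354 299.1663432215137
365.68840732169156 365.7098674521355
side top [578.1 -39.3  86. ]
yel [215.8 216.4] 30 [800. -40.  42.]
yel [155.7 327.9] 507 [725. 277.  42.]
yel [ 12.8 403.4] 438 [818. 456.  42.]
yel [ 84.2 416.2] 45 [719. 437.  42.]
yel [ 53.9 447.4] 433 [724. 486.  42.]
yel [138.5 462.1] 614 [623. 466.  42.]
318.7495621716287 252.22416812609458
234.23544197737746 233.02597402597402
ee [489.5 248.9 147.7] head 71.75 tool d cm [-27.32  16.44  -0.23] dist mm 319.0 F [-0.   0.7 -1.5] op 54.5 t 7.15
```

View pics/v5.png

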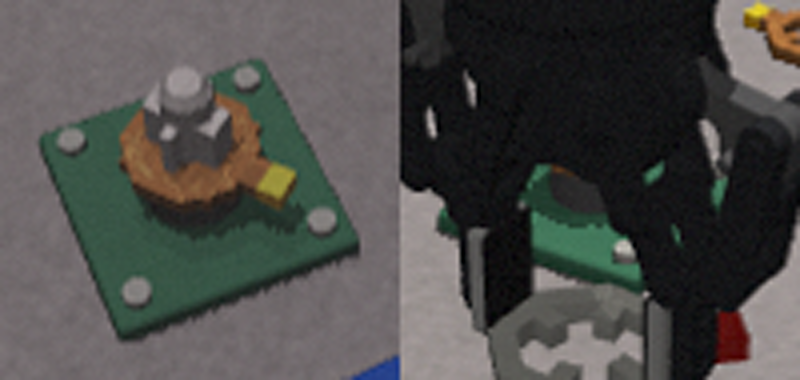

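The spindle top is at scene (286,269), and the bottom plate's yellow tab at (308,295) gives a heading of about 22°. The side view is blocked by the arm.

Call:
{"method": "arm_command", "body": {"steps": [{"wx": 0,"wy": 0,"wz": 0,"tx": -3.23,"ty": 1.84,"tz": 0,"grip": 0.5},{"wx": 0,"wy": 0,"wz": 0,"tx": -3.23,"ty": 1.84,"tz": 0,"grip": 0.5},{"wx": 0,"wy": 0,"wz": 0,"tx": -3.23,"ty": 1.84,"tz": 0,"grip": 0.5},{"wx": 0,"wy": 0,"wz": 0,"tx": -3.23,"ty": 1.84,"tz": 0,"grip": 0.5},{"wx": 0,"wy": 0,"wz": 0,"tx": -3.23,"ty": 1.84,"tz": 0,"grip": 0.5},{"wx": 0,"wy": 0,"wz": 0,"tx": -3.23,"ty": 1.84,"tz": 0,"grip": 0.5},{"wx": 0,"wy": 0,"wz": 0,"tx": -3.23,"ty": 1.84,"tz": 0,"grip": 0.5},{"wx": 0,"wy": 0,"wz": 0,"tx": -3.23,"ty": 1.84,"tz": 0,"grip": 0.5},{"wx": 0,"wy": 0,"wz": 0,"tx": -3.23,"ty": 1.84,"tz": 0,"grip": 0.5},{"wx": 0,"wy": 0,"wz": 0,"tx": -3.23,"ty": 1.84,"tz": 0,"grip": 0.5},{"wx": 0,"wy": 0,"wz": 0,"tx": 0,"ty": 0,"tz": 0,"grip": 0.5},{"wx": 0,"wy": 0,"wz": 0,"tx": 0,"ty": 0,"tz": 0,"grip": 0.5}]}}

```text
clock: 8.15
ee_pos: [564.7, -116.8, 147.1]
tcp_rot: [[0.315, 0.949, -0.001], [0.949, -0.315, 0.0], [0.0, -0.001, -1.0]]
ft_force: [0.6, 1.5, -2.0]
opening: 54.7
```

```bash
python3 - <<'E'
from h import *
import pickle
st=readout.state();im=cap('wrist','w6.png');pickle.dump(st,open('st6.pkl','wb'))
for n in ['foot','spindle_top','separator']:
    for d in optics.cut_out(n,'wrist')[:2]:
        ys,xs=np.nonzero(d['region']);print(n,d['conf'],len(xs),xs.mean(),ys.mean())
m=hsvmask(im,(20,130,100),(32,255,255));n,l,s,c=cv2.connectedComponentsWithStats(m)
for k in range(1,n):
    if s[k,4]>25: print('yel',c[k].round(1),s[k,4],ground('wrist',c[k],44,st)[0].round(1))
go([582,-58,150],st)
E
```

```text
foot 0.75 21157 312.81575837784186 134.57371082856739
foot 0.7 17318 530.289756322901 52.91263425337799
spindle_top 0.78 21073 312.86698619086036 134.3352631329189
separator 0.92 11031 307.7696491705195 310.5785513552715
yel [624.9  17.8] 305 [800.5 -44.7  44. ]
yel [360.1  98.1] 416 [622.2 -41.3  44. ]
yel [355.8 368.1] 197 [ 560.3 -242.3   44. ]
ee [ 564.7 -116.8  147.1] head 71.63 tool d cm [ 6.13 -0.21 -0.29] dist mm 61.0 F [ 0.6  1.5 -2. ] op 54.7 t 8.15
```

View pics/w6.png

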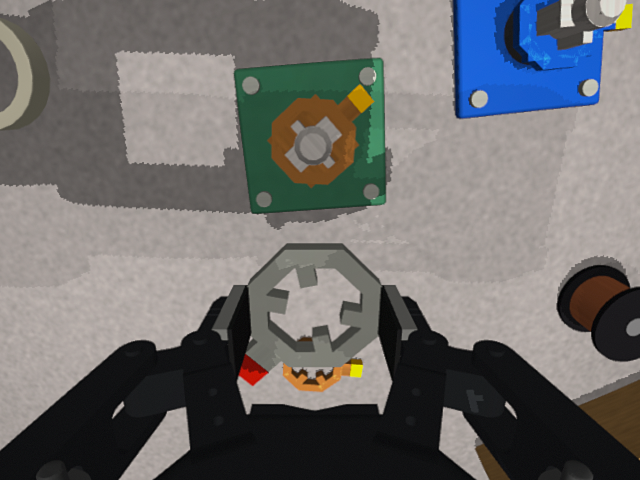

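View 6: the spindle top is at (313,145), the bottom tab's yellow tip at (360,98), the wide splines lie along that diagonal, and the held plate is clear below at (315,305).

```bash
python3 - <<'E'
from h import *
import pickle
st=pickle.load(open('st6.pkl','rb'));im=cv2.cvtColor(cv2.imread('pics/w6.png'),cv2.COLOR_BGR2RGB)
m=hsvmask(im,(5,90,50),(32,255,255));m[:, :260]=0;m[:,390:]=0;m[210:]=0
m=cv2.morphologyEx(m,cv2.MORPH_CLOSE,np.ones((5,5),np.uint8))
x,i=fit('wrist',m>0,[583,-57,.4],36,st);print('bottom',x,np.degrees(x[2]),i)
yl=np.array([622.2,-41.3]);print('tab dir by tip',np.degrees(np.arctan2(*(yl-x[:2])[::-1])),np.hypot(*(yl-x[:2])))
print('top',ground('wrist',[[313,145],[312,144],[314,146]],85,st).round(1).tolist())
g=hsvmask(im,(45,90,20),(90,255,255));g[:,:225]=0;g[:,395:]=0;g[225:]=0
c,_=cv2.findContours(g,0,1);h=cv2.convexHull(np.vstack([a for a in c if cv2.contourArea(a)>50]));
q=cv2.approxPolyDP(h,8,True)[:,0];w=ground('wrist',q,12,st);print('foot',q.tolist(),w.round(1).tolist(),w.mean(0).round(1))
# held plate: model vs mask; z0
d=[d for d in optics.cut_out('separator','wrist')][0]
for z0 in (149,):
    x,i=fit('wrist',d['region'],[st['ee_pos'][0],st['ee_pos'][1],np.radians(206.8)],z0,st);print('held',z0,x,np.degrees(x[2]),i)
# teeth: pixel centres of opposite teeth
t=ground('wrist',[[305,268],[322,346],[270,298],[358,310]],157,st)[:,:2];print(t.round(1).tolist(),t.mean(0),'ee',st['ee_pos'])
print(np.degrees(np.arctan2(*(t[0]-t[1])[::-1])),np.degrees(np.arctan2(*(t[2]-t[3])[::-1])))
E
```

```text
bottom [ 5.84164378e+02 -5.82851350e+01  4.15891141e-01] 23.8288071225262 0.9709207685130969
tab dir by tip 24.063562518870878 41.655771811974176
top [[584.5, -57.7, 85.0], [584.1, -57.0, 85.0], [584.8, -58.4, 85.0]]
foot [[381, 59], [384, 202], [252, 212], [235, 71]] [[648.4, -19.7, 12.0], [622.6, -122.2, 12.0], [519.4, -96.6, 12.0], [545.7, 5.9, 12.0]] [584.  -58.1  12. ]
held 149 [ 564.91068119 -118.44150904    3.61949884] 207.3820076721242 0.960459517937467
[[567.7, -98.5], [562.8, -135.9], [549.5, -106.7], [582.8, -123.7]] [ 565.70681436 -116.20647117] ee [ 564.72496453 -116.84055788  147.08735542]
82.52259538243591 152.9179774641733
```

Call:
{"method": "arm_command", "body": {"steps": [{"wx": 0,"wy": 0,"wz": 3,"tx": 0,"ty": 0,"tz": 0,"grip": 0.5},{"wx": 0,"wy": 0,"wz": 0,"tx": 2.06,"ty": -0.1,"tz": 0,"grip": 0.5},{"wx": 0,"wy": 0,"wz": 0,"tx": 2.06,"ty": -0.1,"tz": 0,"grip": 0.5},{"wx": 0,"wy": 0,"wz": 0,"tx": 2.06,"ty": -0.1,"tz": 0,"grip": 0.5},{"wx": 0,"wy": 0,"wz": 0,"tx": 0,"ty": 0,"tz": 2,"grip": 0.5},{"wx": 0,"wy": 0,"wz": 0,"tx": 0,"ty": 0,"tz": 2,"grip": 0.5},{"wx": 0,"wy": 0,"wz": 0,"tx": 0,"ty": 0,"tz": 1.5,"grip": 0.5},{"wx": 0,"wy": 0,"wz": 0,"tx": 0,"ty": 0,"tz": 0,"grip": 0.5},{"wx": 0,"wy": 0,"wz": 0,"tx": 0,"ty": 0,"tz": 0,"grip": 0.5}]}}

```text
clock: 9.15
ee_pos: [583.8, -55.6, 92.3]
tcp_rot: [[0.358, 0.934, -0.001], [0.934, -0.358, 0.0], [-0.0, -0.001, -1.0]]
ft_force: [-0.1, 0.1, -0.5]
opening: 54.2
```

```bash
python3 - <<'E'
from h import *
st=readout.state();cap('wrist','w7.png')
go([584.3,-58.1,82],st)
E
python3 -c "
import cv2;im=cv2.imread('pics/w7.png')[200:410,200:440];cv2.imwrite('pics/w7c.png',cv2.resize(im,None,fx=3,fy=2.8))"
```

```text
ee [583.8 -55.6  92.3] head 69.05 tool d cm [-0.22  0.14  1.03] dist mm 11.0 F [-0.1  0.1 -0.5] op 54.2 t 9.15
```

View pics/w7c.png

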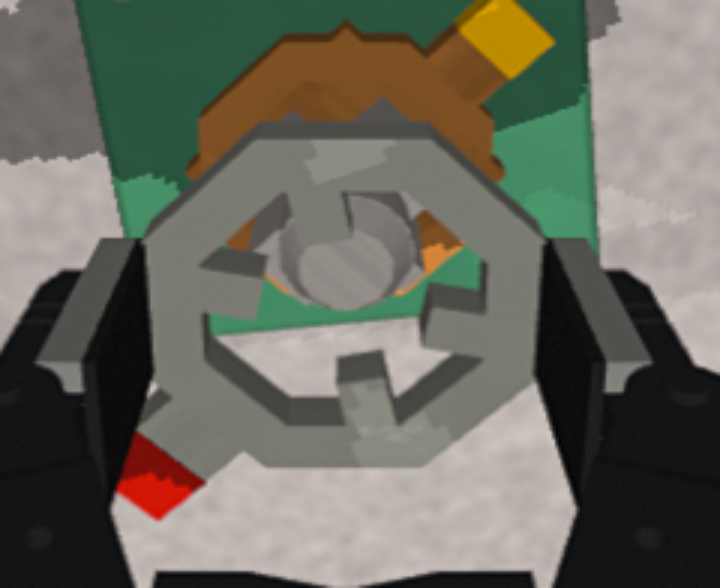

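The red tab is opposite the yellow one. The spindle top is seen through the bore at full-frame (315,296). I check the offset.

```bash
python3 - <<'E'
from h import *
st=readout.state()
print(ground('wrist',[315,295.7],86,st).round(1))
cap('wrist');d=optics.cut_out('separator','wrist')[0]
z=st['ee_pos'][2]+2
x,i=fit('wrist',d['region'],[st['ee_pos'][0],st['ee_pos'][1],np.radians(203.9)],z,st);print(x,np.degrees(x[2]),i,len(d['region'].nonzero()[0]))
go([584.3,-58.1,82],st)
# octagon top corner px (front edge & back edge) at top
for q in ([(200+258/3,200+137/2.8),(200+430/3,200+137/2.8),(200+265/3,200+465/2.8),(200+425/3,200+465/2.8)],):
    print(ground('wrist',q[:2],z+8,st).mean(0),ground('wrist',q[2:],z+8,st).mean(0))
E
```

```text
[[584.4 -59.2  86. ]]
[584.712038   -57.44904363   3.57101108] 204.60386368245608 0.954203133079879 10813
ee [584.3 -55.9  93.3] head 69.04 tool d cm [-0.21  0.07  1.13] dist mm 11.0 F [ 0.3  1.5 -1.2] op 54.1 t 9.2
[594.84359105 -31.3162028  103.26166998] [574.99372655 -83.57876636 103.26166998]
```

Call:
{"method": "arm_command", "body": {"newtons": 30, "steps": [{"wx": 0,"wy": 0,"wz": 0.3,"tx": -0.12,"ty": 0,"tz": 0.2,"grip": 0.5},{"wx": 0,"wy": 0,"wz": 0,"tx": 0,"ty": 0,"tz": 0.3,"grip": 0.5},{"wx": 0,"wy": 0,"wz": 0,"tx": 0,"ty": 0,"tz": 0.3,"grip": 0.5},{"wx": 0,"wy": 0,"wz": 0,"tx": 0,"ty": 0,"tz": 0.2,"grip": 0.5},{"wx": 0,"wy": 0,"wz": 0,"tx": 0,"ty": 0,"tz": 0.2,"grip": 0.5},{"wx": 0,"wy": 0,"wz": 0,"tx": 0,"ty": 0,"tz": 0,"grip": 0.5}]}}

```text
clock: 9.8
ee_pos: [583.4, -57.4, 79.8]
tcp_rot: [[0.363, 0.932, -0.001], [0.932, -0.363, 0.0], [0.0, -0.001, -1.0]]
ft_force: [0.7, -0.9, -1.6]
opening: 54.7
```

Call:
{"method": "arm_command", "body": {"steps": [{"wx": 0,"wy": 0,"wz": 0,"tx": 0,"ty": 0,"tz": 0.2,"grip": 0.5},{"wx": 0,"wy": 0,"wz": 0,"tx": 0,"ty": 0,"tz": 0.2,"grip": 0.5},{"wx": 0,"wy": 0,"wz": 0,"tx": 0,"ty": 0,"tz": 0.2,"grip": 0.5},{"wx": 0,"wy": 0,"wz": 0,"tx": 0,"ty": 0,"tz": 0.2,"grip": 0.5},{"wx": 0,"wy": 0,"wz": 0,"tx": 0,"ty": 0,"tz": 0,"grip": 0.5}]}}

```text
clock: 10.22
ee_pos: [583.5, -57.4, 71.8]
tcp_rot: [[0.363, 0.932, -0.001], [0.932, -0.363, 0.0], [0.0, -0.001, -1.0]]
ft_force: [-0.1, -0.3, -1.8]
opening: 54.5
```

Sliding freely on the core. The splines start about 6 mm lower.

Call:
{"method": "arm_command", "body": {"steps": [{"wx": 0,"wy": 0,"wz": 0,"tx": 0,"ty": 0,"tz": 0.15,"grip": 0.5},{"wx": 0,"wy": 0,"wz": 0,"tx": 0,"ty": 0,"tz": 0.15,"grip": 0.5},{"wx": 0,"wy": 0,"wz": 0,"tx": 0,"ty": 0,"tz": 0.15,"grip": 0.5},{"wx": 0,"wy": 0,"wz": 0,"tx": 0,"ty": 0,"tz": 0.15,"grip": 0.5},{"wx": 0,"wy": 0,"wz": 0,"tx": 0,"ty": 0,"tz": 0,"grip": 0.5}]}}

```text
clock: 10.63
ee_pos: [583.5, -57.4, 65.9]
tcp_rot: [[0.363, 0.932, -0.0], [0.932, -0.363, 0.0], [0.0, -0.001, -1.0]]
ft_force: [-0.5, 0.3, -1.0]
opening: 54.5
```

Call:
{"method": "arm_command", "body": {"steps": [{"wx": 0,"wy": 0,"wz": 0,"tx": 0,"ty": 0,"tz": 0.1,"grip": 0.5},{"wx": 0,"wy": 0,"wz": 0,"tx": 0,"ty": 0,"tz": 0.1,"grip": 0.5},{"wx": 0,"wy": 0,"wz": 0,"tx": 0,"ty": 0,"tz": 0.1,"grip": 0.5},{"wx": 0,"wy": 0,"wz": 0,"tx": 0,"ty": 0,"tz": 0,"grip": 0.5}]}}

```text
clock: 10.97
ee_pos: [583.6, -57.4, 63.1]
tcp_rot: [[0.363, 0.932, -0.0], [0.932, -0.363, 0.0], [0.0, -0.0, -1.0]]
ft_force: [-0.1, -0.6, -0.9]
opening: 54.7
```

Call:
{"method": "arm_command", "body": {"steps": [{"wx": 0,"wy": 0,"wz": 0,"tx": 0,"ty": 0,"tz": 0.1,"grip": 0.5},{"wx": 0,"wy": 0,"wz": 0,"tx": 0,"ty": 0,"tz": 0.1,"grip": 0.5},{"wx": 0,"wy": 0,"wz": 0,"tx": 0,"ty": 0,"tz": 0.1,"grip": 0.5},{"wx": 0,"wy": 0,"wz": 0,"tx": 0,"ty": 0,"tz": 0.1,"grip": 0.5},{"wx": 0,"wy": 0,"wz": 0,"tx": 0,"ty": 0,"tz": 0,"grip": 0.5}]}}

```text
clock: 11.38
ee_pos: [583.6, -57.4, 59.0]
tcp_rot: [[0.363, 0.932, -0.0], [0.932, -0.363, 0.0], [0.0, -0.0, -1.0]]
ft_force: [0.2, -0.1, -0.7]
opening: 54.2
```

Call:
{"method": "arm_command", "body": {"steps": [{"wx": 0,"wy": 0,"wz": 0,"tx": 0,"ty": 0,"tz": 0.15,"grip": 0.5},{"wx": 0,"wy": 0,"wz": 0,"tx": 0,"ty": 0,"tz": 0.15,"grip": 0.5},{"wx": 0,"wy": 0,"wz": 0,"tx": 0,"ty": 0,"tz": 0.15,"grip": 0.5},{"wx": 0,"wy": 0,"wz": 0,"tx": 0,"ty": 0,"tz": 0.15,"grip": 0.5},{"wx": 0,"wy": 0,"wz": 0,"tx": 0,"ty": 0,"tz": 0.15,"grip": 0.5},{"wx": 0,"wy": 0,"wz": 0,"tx": 0,"ty": 0,"tz": 0.15,"grip": 0.5},{"wx": 0,"wy": 0,"wz": 0,"tx": 0,"ty": 0,"tz": 0,"grip": 0.5}]}}

```text
clock: 11.97
ee_pos: [583.5, -57.4, 50.0]
tcp_rot: [[0.363, 0.932, -0.0], [0.932, -0.363, 0.0], [0.0, -0.0, -1.0]]
ft_force: [-0.3, 0.7, -1.3]
opening: 54.5
```

Call:
{"method": "arm_command", "body": {"steps": [{"wx": 0,"wy": 0,"wz": 0,"tx": 0,"ty": 0,"tz": 0.1,"grip": 0.5},{"wx": 0,"wy": 0,"wz": 0,"tx": 0,"ty": 0,"tz": 0.1,"grip": 0.5},{"wx": 0,"wy": 0,"wz": 0,"tx": 0,"ty": 0,"tz": 0.1,"grip": 0.5},{"wx": 0,"wy": 0,"wz": 0,"tx": 0,"ty": 0,"tz": 0.1,"grip": 0.5},{"wx": 0,"wy": 0,"wz": 0,"tx": 0,"ty": 0,"tz": 0,"grip": 0.5}]}}

```text
clock: 12.38
ee_pos: [583.6, -57.4, 46.1]
tcp_rot: [[0.363, 0.932, -0.0], [0.932, -0.363, 0.0], [0.0, -0.0, -1.0]]
ft_force: [-0.4, 0.8, -1.2]
opening: 54.2
```

Call:
{"method": "arm_command", "body": {"steps": [{"wx": 0,"wy": 0,"wz": 0,"tx": 0,"ty": 0,"tz": 0.1,"grip": 0.5},{"wx": 0,"wy": 0,"wz": 0,"tx": 0,"ty": 0,"tz": 0.1,"grip": 0.5},{"wx": 0,"wy": 0,"wz": 0,"tx": 0,"ty": 0,"tz": 0.05,"grip": 0.5},{"wx": 0,"wy": 0,"wz": 0,"tx": 0,"ty": 0,"tz": 0,"grip": 0.5}]}}

```text
clock: 12.72
ee_pos: [583.6, -57.4, 43.6]
tcp_rot: [[0.363, 0.932, -0.0], [0.932, -0.363, 0.0], [0.0, -0.0, -1.0]]
ft_force: [0.6, 0.6, -1.6]
opening: 54.5
```

Call:
{"method": "arm_command", "body": {"steps": [{"wx": 0,"wy": 0,"wz": 0,"tx": 0,"ty": 0,"tz": 0.05,"grip": 0.5},{"wx": 0,"wy": 0,"wz": 0,"tx": 0,"ty": 0,"tz": 0.05,"grip": 0.5},{"wx": 0,"wy": 0,"wz": 0,"tx": 0,"ty": 0,"tz": 0,"grip": 0.5}]}}

```text
clock: 12.97
ee_pos: [583.6, -57.4, 42.7]
tcp_rot: [[0.363, 0.932, -0.0], [0.932, -0.363, 0.0], [0.0, -0.0, -1.0]]
ft_force: [0.4, 0.0, -1.1]
opening: 54.9
```

Call:
{"method": "arm_command", "body": {"steps": [{"wx": 0,"wy": 0,"wz": 0,"tx": 0,"ty": 0,"tz": 0.05,"grip": 0.5},{"wx": 0,"wy": 0,"wz": 0,"tx": 0,"ty": 0,"tz": 0,"grip": 0.5}]}}

```text
clock: 13.13
ee_pos: [583.6, -57.5, 42.2]
tcp_rot: [[0.363, 0.932, -0.0], [0.932, -0.363, 0.0], [0.0, -0.0, -1.0]]
ft_force: [-0.1, 0.2, -1.1]
opening: 54.3
```

Call:
{"method": "arm_command", "body": {"steps": [{"wx": 0,"wy": 0,"wz": 0,"tx": 0,"ty": 0,"tz": 0,"grip": -0.4},{"wx": 0,"wy": 0,"wz": 0,"tx": 0,"ty": 0,"tz": 0,"grip": -0.6},{"wx": 0,"wy": 0,"wz": 0,"tx": 0,"ty": 0,"tz": 0,"grip": -1},{"wx": 0,"wy": 0,"wz": 0,"tx": 0,"ty": 0,"tz": 0,"grip": -1},{"wx": 0,"wy": 0,"wz": 0,"tx": 0,"ty": 0,"tz": 0,"grip": -1},{"wx": 0,"wy": 0,"wz": 0,"tx": 0,"ty": 0,"tz": 0,"grip": -1},{"wx": 0,"wy": 0,"wz": 0,"tx": 0,"ty": 0,"tz": -3,"grip": -1},{"wx": 0,"wy": 0,"wz": 0,"tx": 0,"ty": 0,"tz": -3,"grip": -1},{"wx": 0,"wy": 0,"wz": 0,"tx": 0,"ty": 0,"tz": -4,"grip": -1},{"wx": 0,"wy": 0,"wz": 0,"tx": -3,"ty": 0,"tz": 0,"grip": -1},{"wx": 0,"wy": 0,"wz": 0,"tx": 0,"ty": 0,"tz": 0,"grip": -1},{"wx": 0,"wy": 0,"wz": 0,"tx": 0,"ty": 0,"tz": 0,"grip": -1}]}}

```text
clock: 14.13
ee_pos: [572.7, -86.2, 142.9]
tcp_rot: [[0.364, 0.931, 0.001], [0.931, -0.364, -0.0], [0.0, 0.001, -1.0]]
ft_force: [-0.3, 1.0, 0.6]
opening: 85.5
```

```bash
python3 - <<'E'
from h import *
st=readout.state();im=cap('wrist','w8.png')
for d in optics.cut_out('separator','wrist')[:1]:
    print(d['conf'])
    for z in (44,48): 
        x,i=fit('wrist',d['region'],[584.3,-58.2,np.radians(203.9)],z,st);print(z,x,np.degrees(x[2]),i)
m=hsvmask(im,(18,130,90),(32,255,255));n,l,s,c=cv2.connectedComponentsWithStats(m)
for k in range(1,n):
    if s[k,4]>25: print('yel',c[k].round(1),s[k,4],ground('wrist',c[k],44,st)[0].round(1))
go([520,-265,140],st)
E
python3 -c "
import cv2;im=cv2.imread('pics/w8.png')[60:320,180:460];cv2.imwrite('pics/w8c.png',cv2.resize(im,None,fx=2.3,fy=2.3))"
```

```text
0.9
44 [584.15601652 -59.19902121   3.56774747] 204.41687237009643 0.9712093271201662
48 [583.99118882 -58.69068869   3.56867821] 204.4701996685907 0.9421568655697274
yel [619.1  50.9] 228 [801.6 -44.7  44. ]
yel [357.3 145.4] 410 [622.1 -41.3  44. ]
yel [366.7 395.3] 193 [ 562.  -237.8   44. ]
ee [572.7 -86.2 142.9] head 68.64 tool d cm [-18.57   1.61   0.29] dist mm 186.0 F [-0.3  1.   0.6] op 85.5 t 14.13
```

View pics/w8c.png

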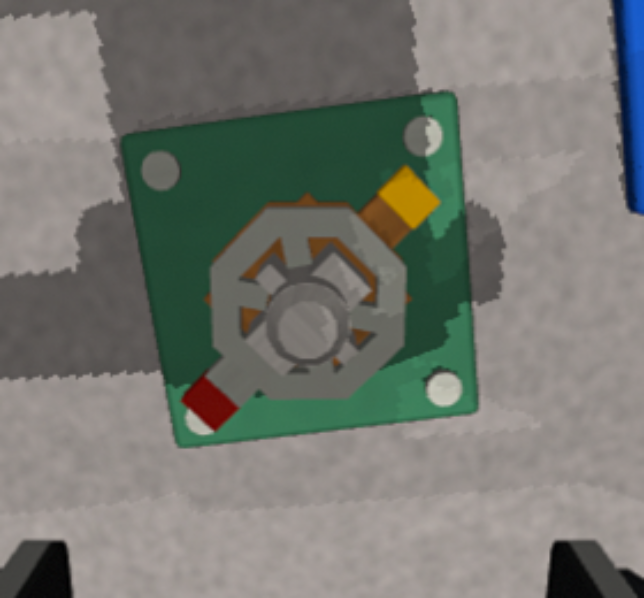

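The steel plate is seated between the splines, with its red tab (210,403) opposite the yellow tab (408,197). On to the loose fibre plate.

Call:
{"method": "arm_command", "body": {"steps": [{"wx": 0,"wy": 0,"wz": 0,"tx": -3.6,"ty": 0.38,"tz": 0,"grip": -1},{"wx": 0,"wy": 0,"wz": 0,"tx": -3.6,"ty": 0.38,"tz": 0,"grip": -1},{"wx": 0,"wy": 0,"wz": 0,"tx": -3.6,"ty": 0.38,"tz": 0,"grip": -1},{"wx": 0,"wy": 0,"wz": 0,"tx": -3.6,"ty": 0.38,"tz": 0,"grip": -1},{"wx": 0,"wy": 0,"wz": 0,"tx": -3.6,"ty": 0.38,"tz": 0,"grip": -1},{"wx": 0,"wy": 0,"wz": 0,"tx": 0,"ty": 0,"tz": 0,"grip": -1},{"wx": 0,"wy": 0,"wz": 0,"tx": 0,"ty": 0,"tz": 0,"grip": -1}]}}

```text
clock: 14.82
ee_pos: [524.7, -261.0, 141.5]
tcp_rot: [[0.365, 0.931, -0.001], [0.931, -0.365, 0.001], [0.001, -0.001, -1.0]]
ft_force: [0.4, 0.6, -0.4]
opening: 85.3
```

```bash
python3 - <<'E'
from h import *
st=readout.state();im=cap('wrist','w9.png')
m=hsvmask(im,(18,130,90),(32,255,255));n,l,s,c=cv2.connectedComponentsWithStats(m)
for k in range(1,n):
    if s[k,4]>25: print('yel',c[k].round(1),s[k,4],ground('wrist',c[k],8,st)[0].round(1))
for d in optics.cut_out('fibre','wrist')[:2]:
    ys,xs=np.nonzero(d['region']);c0=ground('wrist',[xs.mean(),ys.mean()],8,st)[0];print(d['conf'],len(xs),xs.mean(),ys.mean(),c0)
go([c0[0],c0[1],140],st)
E
```

```text
yel [354.  217.8] 275 [ 555.5 -272.4    8. ]
yel [290.4 243.8] 37 [ 499.3 -274.1    8. ]
yel [313.5 244.3] 32 [ 516.8 -281.5    8. ]
0.61 2964 310.2665317139001 215.7948717948718 [ 523.28698993 -257.9747705     8.        ]
ee [ 524.7 -261.   141.5] head 68.59 tool d cm [ 0.23 -0.24  0.15] dist mm 4.0 F [ 0.4  0.6 -0.4] op 85.3 t 14.82
```

```bash
python3 - <<'E'
from h import *
st=readout.state();im=cap('wrist')
d=optics.cut_out('fibre','wrist')[0];t=np.array([555.5,-272.4])
x,i=fit('wrist',d['region'],[519,-254,-.45],0,st);print(x,np.degrees(x[2]),i)
print(np.hypot(*(t-x[:2])),np.degrees(np.arctan2(*(t-x[:2])[::-1])))
go([x[0],x[1],60],st)
cv2.imwrite('pics/w9c.png',cv2.resize(cv2.imread('pics/w9.png')[150:300,220:420],None,fx=2.5,fy=2.5))
E
```

```text
[ 5.17626786e+02 -2.57025391e+02 -3.92001892e-01] -22.460053991348826 0.9682413277929219
40.87491848760678 -22.09466347119983
ee [ 525.4 -259.2  141.8] head 68.73 tool d cm [-0.08 -0.79  8.18] dist mm 82.0 F [-0.1  0.3  0.4] op 85.3 t 14.92
```

Call:
{"method": "arm_command", "body": {"steps": [{"wx": 0,"wy": 0,"wz": 6.6,"tx": 0,"ty": 0,"tz": 0,"grip": -1},{"wx": 0,"wy": 0,"wz": 6.6,"tx": 0,"ty": 0,"tz": 0,"grip": -1},{"wx": 0,"wy": 0,"wz": 6.6,"tx": 0,"ty": 0,"tz": 0,"grip": -1},{"wx": 0,"wy": 0,"wz": 6.6,"tx": 0,"ty": 0,"tz": 0,"grip": -1},{"wx": 0,"wy": 0,"wz": 6.6,"tx": 0,"ty": 0,"tz": 0,"grip": -1},{"wx": 0,"wy": 0,"wz": 6.6,"tx": 0,"ty": 0,"tz": 0,"grip": -1},{"wx": 0,"wy": 0,"wz": 6.4,"tx": 0,"ty": 0,"tz": 0,"grip": -1},{"wx": 0,"wy": 0,"wz": 0,"tx": -0.62,"ty": -0.51,"tz": 3,"grip": -1},{"wx": 0,"wy": 0,"wz": 0,"tx": 0,"ty": 0,"tz": 3,"grip": -1},{"wx": 0,"wy": 0,"wz": 0,"tx": 0,"ty": 0,"tz": 2,"grip": -1},{"wx": 0,"wy": 0,"wz": 0,"tx": 0,"ty": 0,"tz": 0,"grip": -1},{"wx": 0,"wy": 0,"wz": 0,"tx": 0,"ty": 0,"tz": 0,"grip": -1}]}}

```text
clock: 16.02
ee_pos: [517.5, -256.7, 62.2]
tcp_rot: [[0.922, 0.387, -0.001], [0.387, -0.922, 0.001], [-0.001, -0.001, -1.0]]
ft_force: [-1.1, -0.3, 0.9]
opening: 85.4
```

```bash
python3 - <<'E'
from h import *
st=readout.state();cap('wrist','w10.png')
d=optics.cut_out('fibre','wrist')[0]
x,i=fit('wrist',d['region'],[517.6,-257,-.39],0,st);print(x,np.degrees(x[2]),i,d['conf'])
go([x[0],x[1],-1.5],st)
E
```

```text
[ 5.17121566e+02 -2.56910824e+02 -4.04225296e-01] -23.16040341851982 0.9687033380294438 0.76
ee [ 517.5 -256.7   62.2] head 22.78 tool d cm [-0.04  0.01  6.37] dist mm 64.0 F [-1.1 -0.3  0.9] op 85.4 t 16.02
```

View pics/w10.png

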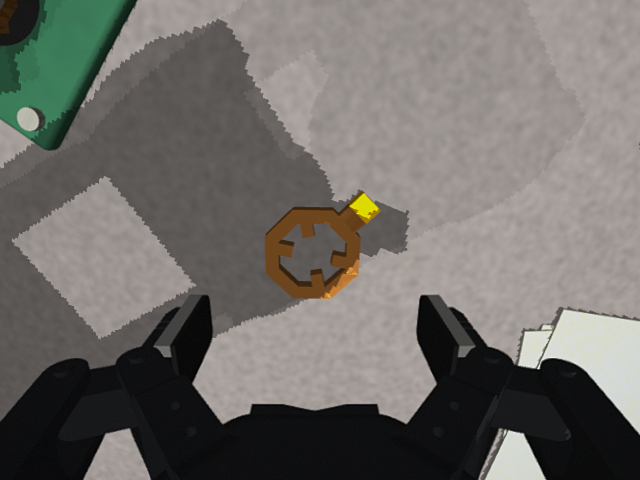

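The fibre plate is centred at (312,252), yellow tab (364,207), flats parallel to the pads.

Call:
{"method": "arm_command", "body": {"steps": [{"wx": 0,"wy": 0,"wz": 0,"tx": -0.1,"ty": 0,"tz": 2,"grip": -1},{"wx": 0,"wy": 0,"wz": 0,"tx": 0,"ty": 0,"tz": 2,"grip": -1},{"wx": 0,"wy": 0,"wz": 0,"tx": 0,"ty": 0,"tz": 1.5,"grip": -1},{"wx": 0,"wy": 0,"wz": 0,"tx": 0,"ty": 0,"tz": 0.8,"grip": -1},{"wx": 0,"wy": 0,"wz": 0,"tx": 0,"ty": 0,"tz": 0,"grip": -1},{"wx": 0,"wy": 0,"wz": 0,"tx": 0,"ty": 0,"tz": 0,"grip": -1}]}}

```text
clock: 16.62
ee_pos: [517.1, -258.3, 0.4]
tcp_rot: [[0.922, 0.386, 0.001], [0.386, -0.922, -0.001], [0.001, 0.001, -1.0]]
ft_force: [-0.3, -0.1, 0.2]
opening: 85.3
```

Call:
{"method": "arm_command", "body": {"newtons": 40, "steps": [{"wx": 0,"wy": 0,"wz": 0,"tx": 0,"ty": 0,"tz": 0,"grip": 0.1},{"wx": 0,"wy": 0,"wz": 0,"tx": 0,"ty": 0,"tz": 0,"grip": 0.2},{"wx": 0,"wy": 0,"wz": 0,"tx": 0,"ty": 0,"tz": 0,"grip": 0.3},{"wx": 0,"wy": 0,"wz": 0,"tx": 0,"ty": 0,"tz": 0,"grip": 0.5},{"wx": 0,"wy": 0,"wz": 0,"tx": 0,"ty": 0,"tz": 0,"grip": 0.5},{"wx": 0,"wy": 0,"wz": 0,"tx": 0,"ty": 0,"tz": 0,"grip": 0.5}]}}

```text
clock: 17.12
ee_pos: [517.0, -258.4, 0.7]
tcp_rot: [[0.922, 0.386, 0.001], [0.386, -0.922, -0.001], [0.001, 0.001, -1.0]]
ft_force: [-3.4, 2.4, 11.9]
opening: 54.1
```

Call:
{"method": "arm_command", "body": {"steps": [{"wx": 0,"wy": 0,"wz": 0,"tx": 0,"ty": 0,"tz": -1,"grip": 0.5},{"wx": 0,"wy": 0,"wz": -6.6,"tx": 0,"ty": 0,"tz": -2,"grip": 0.5},{"wx": 0,"wy": 0,"wz": -6.6,"tx": 0,"ty": 0,"tz": -2,"grip": 0.5},{"wx": 0,"wy": 0,"wz": -6.6,"tx": 0,"ty": 0,"tz": -2,"grip": 0.5},{"wx": 0,"wy": 0,"wz": -6.6,"tx": 0,"ty": 0,"tz": -2,"grip": 0.5},{"wx": 0,"wy": 0,"wz": -6.6,"tx": 0,"ty": 0,"tz": -2,"grip": 0.5},{"wx": 0,"wy": 0,"wz": -6.6,"tx": 0,"ty": 0,"tz": -2,"grip": 0.5},{"wx": 0,"wy": 0,"wz": -6.8,"tx": 0,"ty": 0,"tz": -2,"grip": 0.5},{"wx": 0,"wy": 0,"wz": 0,"tx": 0,"ty": 0,"tz": 0,"grip": 0.5}]}}

```text
clock: 17.87
ee_pos: [517.7, -258.9, 154.3]
tcp_rot: [[0.349, 0.937, 0.005], [0.937, -0.349, -0.003], [-0.001, 0.006, -1.0]]
ft_force: [0.7, 0.2, 0.4]
opening: 54.2
```

```bash
python3 - <<'E'
from h import *
go([563.0,-114,150])
E
```

```text
ee [ 517.7 -258.9  154.3] head 69.58 tool d cm [15.16 -0.81  0.41] dist mm 152.0 F [0.7 0.2 0.4] op 54.2 t 17.87
```

Call:
{"method": "arm_command", "body": {"steps": [{"wx": 0,"wy": 0,"wz": 0,"tx": 3.8,"ty": -0.2,"tz": 0,"grip": 0.5},{"wx": 0,"wy": 0,"wz": 0,"tx": 3.8,"ty": -0.2,"tz": 0,"grip": 0.5},{"wx": 0,"wy": 0,"wz": 0,"tx": 3.8,"ty": -0.2,"tz": 0,"grip": 0.5},{"wx": 0,"wy": 0,"wz": 0,"tx": 3.8,"ty": -0.2,"tz": 0,"grip": 0.5},{"wx": 0,"wy": 0,"wz": 0,"tx": 0,"ty": 0,"tz": 0,"grip": 0.5},{"wx": 0,"wy": 0,"wz": 0,"tx": 0,"ty": 0,"tz": 0,"grip": 0.5},{"wx": 0,"wy": 0,"wz": 0,"tx": 0,"ty": 0,"tz": 0,"grip": 0.5}]}}

```text
clock: 18.45
ee_pos: [563.1, -113.3, 149.5]
tcp_rot: [[0.357, 0.934, 0.0], [0.934, -0.357, -0.0], [-0.0, 0.0, -1.0]]
ft_force: [0.5, -0.5, -1.3]
opening: 54.1
```

```bash
python3 - <<'E'
from h import *
st=readout.state();im=cap('wrist','w11.png')
go([584.3,-58.5,150],st)
for d in optics.cut_out('fibre','wrist')[:2]:
    ys,xs=np.nonzero(d['region']);print(d['conf'],len(xs),xs.mean(),ys.mean())
    if ys.mean()>220:
        e=st['ee_pos'];x,i=fit('wrist',d['region'],[e[0],e[1],np.radians(24.1)],e[2]+1,st);print('held',x,np.degrees(x[2]),i,'off',x[:2]-e[:2])
for d in optics.cut_out('separator','wrist')[:1]:
    x,i=fit('wrist',d['region'],[584.3,-58.5,np.radians(204)],44,st);print('sep',x,np.degrees(x[2]),i)
m=hsvmask(im,(18,130,90),(32,255,255));n,l,s,c=cv2.connectedComponentsWithStats(m)
for k in range(1,n):
    if s[k,4]>25: print('yel',c[k].round(1),s[k,4],ground('wrist',c[k],44,st)[0].round(1),ground('wrist',c[k],st['ee_pos'][2]+9,st)[0].round(1))
E
```

```text
ee [ 563.1 -113.3  149.5] head 69.11 tool d cm [ 5.88  0.02 -0.05] dist mm 59.0 F [ 0.5 -0.5 -1.3] op 54.1 t 18.45
0.59 10778 324.07812210057523 289.10187418816105
held [ 5.63913213e+02 -1.12980021e+02  4.27734080e-01] 24.507357521624254 0.9389750707734401 off [0.77181858 0.36161586]
sep [583.6587956  -59.28629025   3.5602337 ] 203.98636528729293 0.9623769813490028
yel [617.1  10.7] 273 [799.7 -45.9  44. ] [703.4 -44.5 158.5]
yel [357.5 100.8] 411 [622.2 -41.5  44. ] [607.7 -42.2 158.5]
yel [385.3 237. ] 1125 [ 610.5 -138.5   44. ] [601.5 -94.4 158.5]
```

View pics/w11.png

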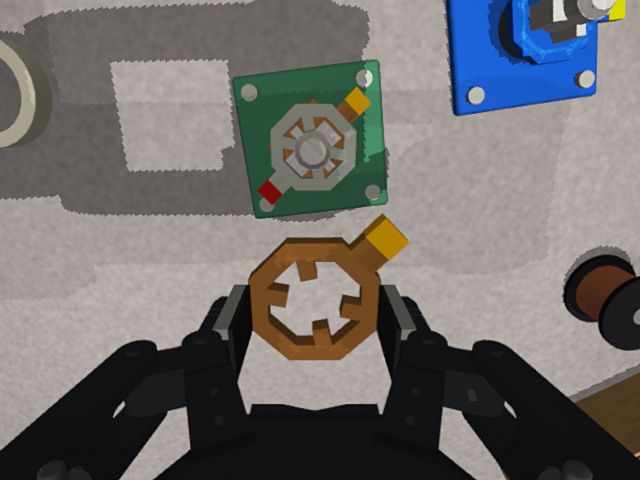

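View 11: the steel plate is seated with tabs opposed. The fibre plate is held at (315,298), its yellow tab (386,240) on the same side as the bottom tab (357,101).

Call:
{"method": "arm_command", "body": {"newtons": 30, "steps": [{"wx": 0,"wy": 0,"wz": 0,"tx": 1.95,"ty": -0.02,"tz": 0,"grip": 0.5},{"wx": 0,"wy": 0,"wz": 0,"tx": 1.95,"ty": -0.02,"tz": 0,"grip": 0.5},{"wx": 0,"wy": 0,"wz": 0,"tx": 1.95,"ty": 0,"tz": 0,"grip": 0.5},{"wx": 0,"wy": 0,"wz": 0,"tx": 0,"ty": 0,"tz": 2,"grip": 0.5},{"wx": 0,"wy": 0,"wz": 0,"tx": 0,"ty": 0,"tz": 2,"grip": 0.5},{"wx": 0,"wy": 0,"wz": 0,"tx": 0,"ty": 0,"tz": 1.2,"grip": 0.5},{"wx": 0,"wy": 0,"wz": 0,"tx": 0,"ty": 0,"tz": 0,"grip": 0.5},{"wx": 0,"wy": 0,"wz": 0,"tx": 0,"ty": 0,"tz": 0,"grip": 0.5},{"wx": 0,"wy": 0,"wz": 0,"tx": 0,"ty": 0,"tz": 0,"grip": 0.5}]}}

```text
clock: 19.35
ee_pos: [584.1, -59.1, 98.4]
tcp_rot: [[0.357, 0.934, 0.001], [0.934, -0.357, -0.0], [0.0, 0.001, -1.0]]
ft_force: [-1.3, -0.5, 0.1]
opening: 54.5
```

```bash
python3 - <<'E'
from h import *
st=readout.state();go([583.6,-58.6,78],st);cap('wrist','w12.png')
e=st['ee_pos']
for d in optics.cut_out('fibre','wrist')[:1]:
    for dz in (-1,2):
        x,i=fit('wrist',d['region'],[e[0],e[1],np.radians(24.1)],e[2]+dz,st);print(dz,x,np.degrees(x[2]),i,'off',x[:2]-e[:2])
E
```

```text
ee [584.1 -59.1  98.4] head 69.06 tool d cm [ 0.02 -0.07  2.04] dist mm 20.0 F [-1.3 -0.5  0.1] op 54.5 t 19.35
-1 [ 5.84950117e+02 -5.93279145e+01  4.20988726e-01] 24.12087720085444 0.9726668792842963 off [ 0.80766219 -0.25541957]
2 [ 5.85378539e+02 -5.83657559e+01  4.33142474e-01] 24.817235682347413 0.9386146384186839 off [1.23608424 0.70673904]
```

Call:
{"method": "arm_command", "body": {"steps": [{"wx": 0,"wy": 0,"wz": 0,"tx": 0.02,"ty": -0.07,"tz": 0.3,"grip": 0.5},{"wx": 0,"wy": 0,"wz": 0,"tx": 0,"ty": 0,"tz": 0.3,"grip": 0.5},{"wx": 0,"wy": 0,"wz": 0,"tx": 0,"ty": 0,"tz": 0.3,"grip": 0.5},{"wx": 0,"wy": 0,"wz": 0,"tx": 0,"ty": 0,"tz": 0.2,"grip": 0.5},{"wx": 0,"wy": 0,"wz": 0,"tx": 0,"ty": 0,"tz": 0.2,"grip": 0.5},{"wx": 0,"wy": 0,"wz": 0,"tx": 0,"ty": 0,"tz": 0.2,"grip": 0.5},{"wx": 0,"wy": 0,"wz": 0,"tx": 0,"ty": 0,"tz": 0,"grip": 0.5}]}}

```text
clock: 20.03
ee_pos: [583.0, -57.9, 81.8]
tcp_rot: [[0.356, 0.934, -0.001], [0.934, -0.356, 0.0], [-0.0, -0.001, -1.0]]
ft_force: [-0.3, -0.6, -0.7]
opening: 54.0
```

Call:
{"method": "arm_command", "body": {"steps": [{"wx": 0,"wy": 0,"wz": 0,"tx": 0,"ty": 0,"tz": 0.15,"grip": 0.5},{"wx": 0,"wy": 0,"wz": 0,"tx": 0,"ty": 0,"tz": 0.15,"grip": 0.5},{"wx": 0,"wy": 0,"wz": 0,"tx": 0,"ty": 0,"tz": 0,"grip": 0.5}]}}

```text
clock: 20.28
ee_pos: [583.1, -58.0, 79.0]
tcp_rot: [[0.356, 0.934, -0.0], [0.934, -0.356, 0.0], [0.0, -0.0, -1.0]]
ft_force: [1.1, -0.3, -0.9]
opening: 54.4
```

Free so far. On down to the splines and past them in small steps.

Call:
{"method": "arm_command", "body": {"steps": [{"wx": 0,"wy": 0,"wz": 0,"tx": 0,"ty": 0,"tz": 0.15,"grip": 0.5},{"wx": 0,"wy": 0,"wz": 0,"tx": 0,"ty": 0,"tz": 0.15,"grip": 0.5},{"wx": 0,"wy": 0,"wz": 0,"tx": 0,"ty": 0,"tz": 0.15,"grip": 0.5},{"wx": 0,"wy": 0,"wz": 0,"tx": 0,"ty": 0,"tz": 0.15,"grip": 0.5},{"wx": 0,"wy": 0,"wz": 0,"tx": 0,"ty": 0,"tz": 0.1,"grip": 0.5},{"wx": 0,"wy": 0,"wz": 0,"tx": 0,"ty": 0,"tz": 0,"grip": 0.5}]}}

```text
clock: 20.78
ee_pos: [583.0, -58.0, 72.0]
tcp_rot: [[0.356, 0.934, -0.0], [0.934, -0.356, 0.0], [0.0, -0.0, -1.0]]
ft_force: [0.8, -0.0, -1.0]
opening: 53.7
```

Call:
{"method": "arm_command", "body": {"steps": [{"wx": 0,"wy": 0,"wz": 0,"tx": 0,"ty": 0,"tz": 0.1,"grip": 0.5},{"wx": 0,"wy": 0,"wz": 0,"tx": 0,"ty": 0,"tz": 0.1,"grip": 0.5},{"wx": 0,"wy": 0,"wz": 0,"tx": 0,"ty": 0,"tz": 0.1,"grip": 0.5},{"wx": 0,"wy": 0,"wz": 0,"tx": 0,"ty": 0,"tz": 0.1,"grip": 0.5},{"wx": 0,"wy": 0,"wz": 0,"tx": 0,"ty": 0,"tz": 0,"grip": 0.5}]}}

```text
clock: 21.2
ee_pos: [583.0, -58.0, 68.1]
tcp_rot: [[0.356, 0.934, -0.0], [0.934, -0.356, 0.0], [0.0, -0.0, -1.0]]
ft_force: [0.9, 0.1, -1.0]
opening: 54.1
```

Call:
{"method": "arm_command", "body": {"steps": [{"wx": 0,"wy": 0,"wz": 0,"tx": 0,"ty": 0,"tz": 0.1,"grip": 0.5},{"wx": 0,"wy": 0,"wz": 0,"tx": 0,"ty": 0,"tz": 0.1,"grip": 0.5},{"wx": 0,"wy": 0,"wz": 0,"tx": 0,"ty": 0,"tz": 0,"grip": 0.5}]}}

```text
clock: 21.45
ee_pos: [583.0, -58.0, 66.1]
tcp_rot: [[0.357, 0.934, -0.0], [0.934, -0.357, 0.0], [0.0, -0.0, -1.0]]
ft_force: [0.2, 0.5, -0.2]
opening: 54.3
```

Call:
{"method": "arm_command", "body": {"steps": [{"wx": 0,"wy": 0,"wz": 0,"tx": 0,"ty": 0,"tz": 0.1,"grip": 0.5},{"wx": 0,"wy": 0,"wz": 0,"tx": 0,"ty": 0,"tz": 0.1,"grip": 0.5},{"wx": 0,"wy": 0,"wz": 0,"tx": 0,"ty": 0,"tz": 0.1,"grip": 0.5},{"wx": 0,"wy": 0,"wz": 0,"tx": 0,"ty": 0,"tz": 0,"grip": 0.5}]}}

```text
clock: 21.78
ee_pos: [583.0, -58.0, 63.1]
tcp_rot: [[0.357, 0.934, -0.0], [0.934, -0.357, 0.0], [0.0, -0.0, -1.0]]
ft_force: [-0.5, 0.1, -1.4]
opening: 54.0
```

Call:
{"method": "arm_command", "body": {"steps": [{"wx": 0,"wy": 0,"wz": 0,"tx": 0,"ty": 0,"tz": 0.1,"grip": 0.5},{"wx": 0,"wy": 0,"wz": 0,"tx": 0,"ty": 0,"tz": 0.1,"grip": 0.5},{"wx": 0,"wy": 0,"wz": 0,"tx": 0,"ty": 0,"tz": 0.1,"grip": 0.5},{"wx": 0,"wy": 0,"wz": 0,"tx": 0,"ty": 0,"tz": 0.1,"grip": 0.5},{"wx": 0,"wy": 0,"wz": 0,"tx": 0,"ty": 0,"tz": 0.1,"grip": 0.5},{"wx": 0,"wy": 0,"wz": 0,"tx": 0,"ty": 0,"tz": 0.1,"grip": 0.5},{"wx": 0,"wy": 0,"wz": 0,"tx": 0,"ty": 0,"tz": 0,"grip": 0.5}]}}

```text
clock: 22.37
ee_pos: [583.0, -58.0, 57.1]
tcp_rot: [[0.357, 0.934, -0.0], [0.934, -0.357, 0.0], [0.0, -0.0, -1.0]]
ft_force: [0.2, -0.0, -0.6]
opening: 54.1
```

Call:
{"method": "arm_command", "body": {"steps": [{"wx": 0,"wy": 0,"wz": 0,"tx": 0,"ty": 0,"tz": 0.1,"grip": 0.5},{"wx": 0,"wy": 0,"wz": 0,"tx": 0,"ty": 0,"tz": 0.1,"grip": 0.5},{"wx": 0,"wy": 0,"wz": 0,"tx": 0,"ty": 0,"tz": 0,"grip": 0.5}]}}

```text
clock: 22.62
ee_pos: [583.1, -58.0, 55.1]
tcp_rot: [[0.356, 0.934, -0.0], [0.934, -0.356, 0.0], [0.0, -0.0, -1.0]]
ft_force: [0.1, 0.5, -0.1]
opening: 54.1
```

Call:
{"method": "arm_command", "body": {"steps": [{"wx": 0,"wy": 0,"wz": 0,"tx": 0,"ty": 0,"tz": 0.05,"grip": 0.5},{"wx": 0,"wy": 0,"wz": 0,"tx": 0,"ty": 0,"tz": 0.05,"grip": 0.5},{"wx": 0,"wy": 0,"wz": 0,"tx": 0,"ty": 0,"tz": 0,"grip": 0.5}]}}

```text
clock: 22.87
ee_pos: [583.1, -58.0, 54.2]
tcp_rot: [[0.357, 0.934, -0.0], [0.934, -0.357, 0.0], [0.0, -0.0, -1.0]]
ft_force: [-0.7, -0.3, 0.0]
opening: 54.5
```

Call:
{"method": "arm_command", "body": {"steps": [{"wx": 0,"wy": 0,"wz": 0,"tx": 0,"ty": 0,"tz": 0.05,"grip": 0.5},{"wx": 0,"wy": 0,"wz": 0,"tx": 0,"ty": 0,"tz": 0.05,"grip": 0.5},{"wx": 0,"wy": 0,"wz": 0,"tx": 0,"ty": 0,"tz": 0,"grip": 0.5}]}}

```text
clock: 23.12
ee_pos: [583.1, -58.0, 53.2]
tcp_rot: [[0.357, 0.934, -0.0], [0.934, -0.357, 0.0], [0.0, -0.0, -1.0]]
ft_force: [-0.1, -0.6, -0.9]
opening: 53.8
```

Call:
{"method": "arm_command", "body": {"steps": [{"wx": 0,"wy": 0,"wz": 0,"tx": 0,"ty": 0,"tz": 0.05,"grip": 0.5},{"wx": 0,"wy": 0,"wz": 0,"tx": 0,"ty": 0,"tz": 0,"grip": 0.5}]}}

```text
clock: 23.28
ee_pos: [583.2, -58.0, 52.9]
tcp_rot: [[0.356, 0.934, 0.0], [0.934, -0.356, 0.0], [0.0, -0.0, -1.0]]
ft_force: [-0.9, -0.7, -0.2]
opening: 54.0
```

Call:
{"method": "arm_command", "body": {"steps": [{"wx": 0,"wy": 0,"wz": 0,"tx": 0,"ty": 0,"tz": 0,"grip": -0.4},{"wx": 0,"wy": 0,"wz": 0,"tx": 0,"ty": 0,"tz": 0,"grip": -0.6},{"wx": 0,"wy": 0,"wz": 0,"tx": 0,"ty": 0,"tz": 0,"grip": -1},{"wx": 0,"wy": 0,"wz": 0,"tx": 0,"ty": 0,"tz": 0,"grip": -1},{"wx": 0,"wy": 0,"wz": 0,"tx": 0,"ty": 0,"tz": 0,"grip": -1},{"wx": 0,"wy": 0,"wz": 0,"tx": 0,"ty": 0,"tz": 0,"grip": -1},{"wx": 0,"wy": 0,"wz": 0,"tx": 0,"ty": 0,"tz": -3,"grip": -1},{"wx": 0,"wy": 0,"wz": 0,"tx": 0,"ty": 0,"tz": -3,"grip": -1},{"wx": 0,"wy": 0,"wz": 0,"tx": 0,"ty": 0,"tz": -3.5,"grip": -1},{"wx": 0,"wy": 0,"wz": 0,"tx": -3,"ty": 0,"tz": 0,"grip": -1},{"wx": 0,"wy": 0,"wz": 0,"tx": 0,"ty": 0,"tz": 0,"grip": -1},{"wx": 0,"wy": 0,"wz": 0,"tx": 0,"ty": 0,"tz": 0,"grip": -1}]}}

```text
clock: 24.28
ee_pos: [572.3, -86.8, 148.2]
tcp_rot: [[0.358, 0.934, 0.001], [0.934, -0.358, -0.0], [0.0, 0.001, -1.0]]
ft_force: [-0.6, -0.1, 0.8]
opening: 85.6
```

```bash
python3 - <<'E'
from h import *
st=readout.state();im=cap('wrist','w13.png');cap('side','s13.png');go([0,0,0],st)
optics.capture('wrist')
for d in optics.cut_out('fibre','wrist')[:1]:
    print(d['conf'])
    for z in (48,52,56,60):
        x,i=fit('wrist',d['region'],[584.1,-58.7,np.radians(24)],z,st);print(z,x,np.degrees(x[2]),i)
a=cv2.imread('pics/w13.png')[60:280,200:420];b=cv2.imread('pics/s13.png')[180:290,265:375]
cv2.imwrite('pics/v13.png',np.hstack([cv2.resize(a,(400,400)),cv2.resize(b,(400,400),interpolation=2)]))
E
```

```text
ee [572.3 -86.8 148.2] head 69.04 tool d cm [-12.37 -56.56  14.78] dist mm 597.0 F [-0.6 -0.1  0.8] op 85.6 t 24.28
0.64
48 [ 5.83939916e+02 -6.00872112e+01  4.26960787e-01] 24.463051118109743 0.9813190701425255
52 [ 5.84291517e+02 -5.94211260e+01  4.31735895e-01] 24.736644623925677 0.9757716061707957
56 [ 5.84261665e+02 -5.90922997e+01  4.38085115e-01] 25.100428130071077 0.9462465286589165Traceback (most recent call last):
  File "<stdin>", line 7, in <module>
  File "h.py", line 48, in fit
    r=minimize(f,s,method='Nelder-Mead',options=dict(initial_simplex=s+np.array([[0,0,0],[5,0,0],[0,5,0],[0,0,.2]]),xatol=.05,fatol=1e-4))
    res = _minimize_neldermead(fun, x0, args, callback, bounds=bounds,
                               **options)
    fxcc = func(xcc)
    fx = function(np.copy(x), *(wrapper_args + args))
  File "h.py", line 47, in <lambda>
    f=lambda v:1-np.minimum(F,g:=synth(cam,v[0],v[1],v[2],z0,st)).sum()/np.maximum(F,g).sum()
                                 ~~~~~^^^^^^^^^^^^^^^^^^^^^^^^^^
  File "h.py", line 37, in synth
    q=np.vstack([proj(cam,np.c_[p,np.full(len(p),z)],st) for z in (z0,z0+8)])
                 ~~~~^^^^^^^^^^^^^^^^^^^^^^^^^^^^^^^^^^^
  File "h.py", line 20, in proj
    i,M=cfw(n,st);K=np.array(i['camera_matrix']);P=np.atleast_2d(P)
        ~~~^^^^^^
  File "h.py", line 8, in cfw
    i=optics.camera_info(n)
ValueError: time passes only in moves, steps and waits
```

```bash
python3 - <<'E'
import cv2,numpy as np
a=cv2.imread('pics/w13.png')[60:280,200:420];b=cv2.imread('pics/s13.png')[180:290,265:375]
cv2.imwrite('pics/v14.png',np.hstack([cv2.resize(a,(400,400)),cv2.resize(b,(400,400),interpolation=2)]))
E
```

```text
(no output)
```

View pics/v14.png

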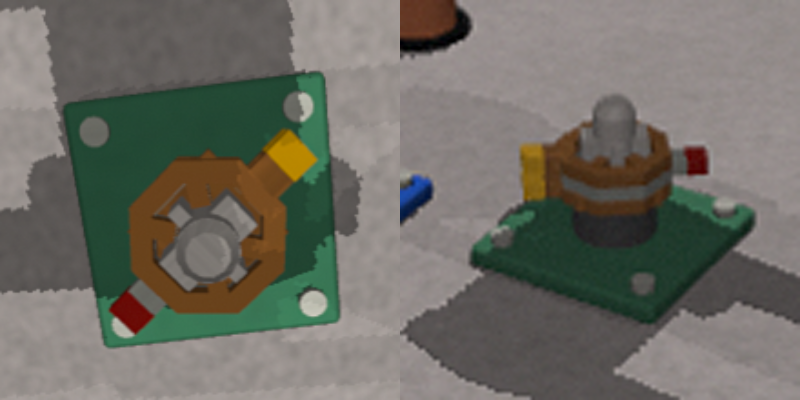

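The pack lies flat and closed: fibre, steel, fibre. The two yellow tabs are stacked, the red tab is opposite, and the gripper is clear. Handing in.

```bash
python3 -c "
from bench import ctrl
print(ctrl.hand_in())"
```

```text
the job is handed in; nothing more can be done
None
```

I finished the plate pack and handed it in at about 24 s on the robot's clock; the hand-in gives no verdict.

- **What I did:** I slid the steel plate down the splines onto the bottom fibre plate with its red tab opposite that plate's tab. I then put the loose fibre plate on top with its yellow tab above the bottom one. Each plate slid onto the splines at the angle measured in the wrist pictures (about 24°), so no searching turn was needed.
- **Forces:** While lowering the plates, the wrist force stayed within about 2 N at every reading. The largest readings, 8 N and 12 N, came when closing the gripper near the table.
- **Last checks:** The final wrist and side pictures show a flat, closed fibre–steel–fibre pack with the tabs in the right places, and the open gripper well above it. The top plate's outline fitted at 24.7°, about 1 mm from the measured axis.
- **Less certain:** That fit's last height (60 mm) stopped on a software error. The outline matched slightly better at 48 mm than at the expected 52 mm (0.981 against 0.976), so the side picture is what confirms the seating. I did not measure transformer, spool and tape again; no planned path came near them.

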